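# Make up a sedan kit and a frog kit

### The arm

A 7-joint arm with a two-finger parallel gripper is mounted at the origin on the work surface. World frame = base frame: x ahead of the robot, y to its left, z up, the work surface at z = 0. Lengths are in m, angles in rad, forces in N, time in s.
With the tool pointing down it reaches from about 0.425 to 0.875 m from the base axis. Payload 8.4 kg.
Tool frame: the origin (TCP) lies between the finger pads; the fingertips stand manip.tips_ahead ahead of it and the grasp point (between the pads) lies 11 mm behind it (manip.tips_ahead is the distance from the TCP to the fingertips, in m); z points along the fingers, y is the line along which they close (so a half turn about z gives the same grasp; the last joint's range is limited). The gripper opens to 85 mm and grips with 20 to 120 N. Pads are 22 mm wide; open, the fingers measure 114 mm over their backs; the gripper's body (76 mm by 85 mm) begins 54 mm behind the grasp point. The pads swing forward as they close: fully open they stand 13 mm farther back than shut.
Start: joints at [1.04, 0.333, 0.04, 1.465, -0.013, 1.343, -0.059], TCP at [0.272, -0.59, 0.239] pointing down, gripper open.
Joint ranges: [-2.58, 2.58], [-0.38, 2.09], [-1.3, 1.39], [0.25, 2.4], [-1.5, 4.64], [0.08, 2.09], [-2.65, 2.65]. Speed limits (rad/s): [2.22, 2.22, 2.79, 2.79, 3.14, 3.14, 3.14].

### API

Orientations are given as [roll, pitch, yaw] about the fixed x, y, z axes, in that order (R = Rz(yaw) Ry(pitch) Rx(roll)).
In Python, from cell import sense, optics, manip gives the robot as it stands.
- The arm moves only by the tool play_rows, never from a script. Its argument "deltas" is a list of rows, each an object of numbers: "tx", "ty", "tz": the shift along the tool's x, y, z normalised to -1 to 1, where 1 is 30 mm; "ax", "ay", "az": the turn, a rotation vector about the tool's x, y, z normalised to -1 to 1, where 1 is 4 degrees. In form: [{"tx": .., "ty": .., "tz": .., "ax": .., "ay": .., "az": ..}, ...]. A call has 1 to 5 rows; each row shifts and turns the commanded pose from where the row before left it, along the tool's axes as they then stand; what a row does not reach is not made up. A row lasts 1/12 s, in which the tool goes at most 41.7 mm and 7.16 degrees, less where a joint would pass 70% of its speed; a pose out of reach is approached as far as the arm can. A call with a number of a shift or a turn outside -1 to 1 is refused whole. A call with a gripper value outside its range is refused whole. "fingers" is the opening, from -1 (shut) to 1 (fully open), set as the call begins (left out, the last holds). The fingers move at their own pace and stop on an object; "squeeze" is the grip in N (left out, the last holds). Time passes only in rows, so rows that do not move let the fingers close. It gives the time, the measured TCP pose, the force, the opening and the grip force at its end, in the units of the state.
- sense(): the state, without advancing time (a new reading comes with each control period).
- optics.get_image(name): name is "scene" or "top"; returns a dict with "pixels" (480x640x3 uint8, red, green, blue), "camera_matrix" (3x3 intrinsics, pixels), "k1" (the pictures are not rectified: a ray, as slopes to the right and down, at radius r is drawn at 1 + k1 r^2 times it, then the intrinsics apply), "R" (3x3) and "t" (3): a world point X has camera coordinates R X + t. Camera axes: x right, y down, z forward; pixel columns grow to the right and rows downward; lengths in m; the calibration is good to about 2 mm. A picture is of the moment at which its call begins. There is no depth.
- manip.job_done(): hands the job in; it is judged then, once.
The state is a dict: "clock": time; "joints": joint angles; "dq": joint speeds; "effort": joint torques, N m; "ee_pos": TCP position; "ee_rot": TCP orientation; "wrist_force": force on the tool from outside, world axes, zero at the start; "wrist_torque": the same for the moment, N m; "width": finger opening in m; "grasp_force": force on a finger pad.
Only numpy, scipy, OpenCV 4.12 (cv2) and the standard library are available. Lean on these libraries where they do the work, as an engineer would, in place of code of your own. Each camera call takes 0.05 s, during which the arm holds its last target. There are 200 camera calls.

### The job

Make up the two self-assembly toy kits from the parts on the counter: the red tray gets the cream sedan body in its long bay, the large flywheel in its square bay and the walnut screwdriver in its third bay, and the blue tray gets the green frog in its larger bay and the small flywheel in its smaller bay. Set each part down flat on the floor of its bay, the right way up as it stands now; do not drop anything. Leave the yellow frog, the brass gear and the jar where they are.

Things in the scene. Friction and masses are not known exactly. Their poses are not given: they have to be found in the camera images.
- sedan: Cream tin toy sedan body, no wheels, 130 long (x, bonnet to +x) x 52 wide (y) x 51 high mm, about 110 g. Up to 26 mm height it is 52 wide; above stands the cabin with dark windows, 46 wide with near-upright sides, 58 long, centred at x = -6 mm, 26 to 51 mm high: grip it there, across y. Origin: centre of the underside; z up.
- green_frog: Green enamelled tin frog, 62 long (x, head with white eyes to +x) x 48 wide (y) x 39 high mm, about 60 g. Its flanks, 48 mm apart, are near-upright up to 26 mm height for 20 mm either side of the origin: grip across y there. Origin: centre of the underside; z up.
- large_flywheel: Large nickel flywheel lying flat, about 190 g: disc 48 mm in diameter, 12 mm thick, a ring of dark dots on its face; on it an upright boss 16 mm in diameter from 12 to 36 mm height, the top 10 mm a brass pinion. Grip it by the boss. Origin: centre of the underside; z up along the boss.
- small_flywheel: Small nickel flywheel lying flat, about 90 g: disc 30 mm in diameter, 12 mm thick, with an upright boss 16 mm in diameter from 12 to 36 mm height, the top 10 mm a brass pinion. Grip it by the boss. Origin: centre of the underside; z up along the boss.
- screwdriver: Stubby screwdriver lying along its x, 70 mm long, about 35 g: octagonal walnut handle 28 mm across flats from x = -35 to +8 mm (full thickness -31 to +3), brass ferrule, thin steel blade to x = +35. It lies on a flat; two other flats stand upright, facing +-y: grip across y at x = -10 mm (balance point). Origin: on its axis at half length, 14 mm above what it lies on.
- red_tray: Red tin kit tray, fixed, 149 (x) x 162 (y) mm; floor 3 mm thick, walls 3 mm thick, 13 mm high. Bays (inner size x by y, centre in tray frame, mm): long, for the sedan lying along tray y: 76 x 156 at (33.5, 0); square, for the flywheel: 64 x 64 at (-39.5, -46); third, for the screwdriver along tray y: 64 x 89 at (-39.5, 33.5). Origin: centre of the underside; z up.
- blue_tray: Blue tin kit tray, fixed, 84 (x) x 141 (y) mm; floor 3 mm thick, walls 3 mm thick, 13 mm high. Bays (inner size x by y, centre in tray frame, mm): larger, for the frog along tray x or y: 78 x 78 at (0, 28.5); smaller, for the small flywheel: 78 x 54 at (0, -40.5). Origin: centre of the underside; z up.
- yellow_frog: Yellow enamelled tin frog, otherwise the same as the green one; for another order: stays where it is. Loose. Origin: centre of the underside.
- brass_gear: Brass toothed gear lying flat, 53 mm over the teeth, 6 mm thick with a small hub to 14 mm height; stays where it is. Loose. Origin: centre of the underside.
- rivet_jar: Small glass jar with a tin cap, 48 mm in diameter, 52 mm high; stays where it is. Loose. Origin: centre of the underside.
Things that resemble listed ones, but are neither listed nor needed, are in the scene too. Leave any orange look-alike of the sedan alone.

How it is judged:
At the end, for the whole second after the job is handed in: All five parts released, at rest and flat on the floor of their own bays (under 5 mm above it), upright to 0.12 rad (screwdriver: any roll), origin from the bay centre along tray x / y within: sedan 15/16, large flywheel 14/14, screwdriver 21/14, frog 17/17, small flywheel 26/14 mm (x of sedan in the frame of red_tray between 0.0185 and 0.0485 m and y of sedan in the frame of red_tray between -0.016 and 0.016 m and z of each of sedan, large_flywheel in the frame of red_tray below 0.008 m and linear speed of each of sedan, large_flywheel, screwdriver, green_frog, small_flywheel below 0.02 m/s and angular speed of each of sedan, large_flywheel, screwdriver, green_frog, small_flywheel below 0.2 rad/s and angle between each of sedan, large_flywheel, green_frog, small_flywheel's own z axis and vertical below 0.12 rad and x of large_flywheel in the frame of red_tray between -0.0535 and -0.0255 m and y of large_flywheel in the frame of red_tray between -0.06 and -0.032 m and x of screwdriver in the frame of red_tray between -0.0605 and -0.0185 m and y of screwdriver in the frame of red_tray between 0.0195 and 0.0475 m and z of screwdriver in the frame of red_tray below 0.022 m and x of green_frog in the frame of blue_tray between -0.017 and 0.017 m and y of green_frog in the frame of blue_tray between 0.0115 and 0.0455 m and z of each of green_frog, small_flywheel in the frame of blue_tray below 0.008 m and x of small_flywheel in the frame of blue_tray between -0.026 and 0.026 m and y of small_flywheel in the frame of blue_tray between -0.0545 and -0.0265 m); the robot touches nothing.
It fails at once if the yellow frog, the brass gear or the jar is moved more than 20 mm from its place (distance of any of yellow_frog, brass_gear, rivet_jar from where it was at the start of the episode above 0.02 m).
It fails at once if a kit part is dropped: faster than 0.7 m/s with no finger on it, as after a fall of 25 mm ((linear speed of sedan above 0.7 m/s and contact force between the fingers and sedan below 0.05 N) or (linear speed of green_frog above 0.7 m/s and contact force between the fingers and green_frog below 0.05 N) or (linear speed of large_flywheel above 0.7 m/s and contact force between the fingers and large_flywheel below 0.05 N) or (linear speed of small_flywheel above 0.7 m/s and contact force between the fingers and small_flywheel below 0.05 N) or (linear speed of screwdriver above 0.7 m/s and contact force between the fingers and screwdriver below 0.05 N)).
It also fails if it takes over 134 s, if anything falls off the work surface, if the arm or the gripper's body presses on something with over 40 N, if the wrist force passes 120 N, or if a joint passes its speed limit or range.

## Working session

There is one attempt and no reset: what is moved stays moved. The work goes in short steps, Python scripts to look and compute and a tool call to move; the robot and the scene stay as the last step left them, time stands still between calls to the robot, and variables do not carry over. Pictures are saved under pics/ and viewed, at most 14 in all, crops included, and the job is handed in when it is done.

Besides the shell and the picture viewer there is one more tool, called as name([rows], argument=value, ...), one row to a line, values as JSON. play_rows: Moves the arm, as the interface text tells. Its arguments: {"type":"object","properties":{"deltas":{"type":"array"},"fingers":{"type":"number"},"squeeze":{"type":"number"}},"required":["deltas"]}

```bash
mkdir -p pics; ls
python3 - <<'E'
from cell import sense, optics, manip
import cv2,pickle
s=sense();print({k:s[k] for k in('clock','ee_pos','ee_rot','width')},manip.tips_ahead)
d={}
for n in('scene','top'):
    d[n]=optics.get_image(n);cv2.imwrite(f'pics/{n}0.png',d[n]['pixels'][:,:,::-1]);print(d[n]['camera_matrix'],d[n]['k1'],d[n]['R'],d[n]['t'])
pickle.dump(d,open('d0.pkl','wb'))
E
```

```text
pics
{'clock': 0.0, 'ee_pos': array([ 0.27179635, -0.58995472,  0.23840733]), 'ee_rot': array([-3.13996042e+00,  9.70226757e-05,  4.31721953e-01]), 'width': 0.08574677955456429} 0.008
[[557.76445368   0.         310.18519079]
 [  0.         557.76445368 235.92961363]
 [  0.           0.           1.        ]] -0.023157174846951314 [[ 0.83581726  0.54896642 -0.00673693]
 [ 0.35555279 -0.55060795 -0.75525698]
 [-0.41832012  0.62886148 -0.65539417]] [-0.38575118 -0.13638804  1.79803068]
[[517.05289394   0.         324.8200674 ]
 [  0.         517.05289394 237.80723971]
 [  0.           0.           1.        ]] -0.041896614361017256 [[ 0.01944651 -0.99978216 -0.00758005]
 [-0.99301841 -0.0184316  -0.11651055]
 [ 0.11634545  0.00979285 -0.99316053]] [-0.02521315  0.47352763  1.15094601]
```

View pics/top0.png

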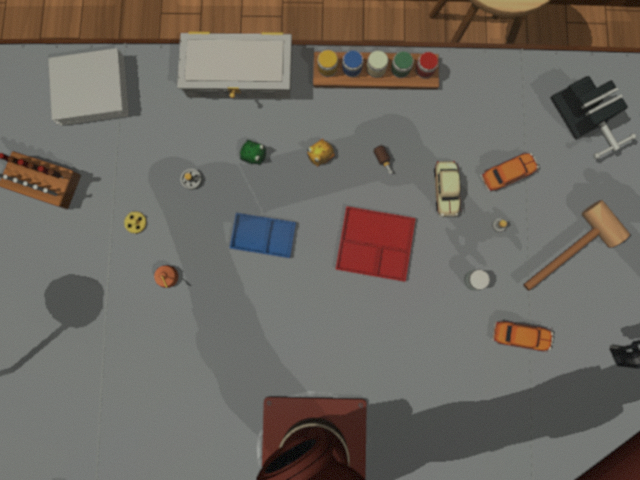

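View pics/scene0.png

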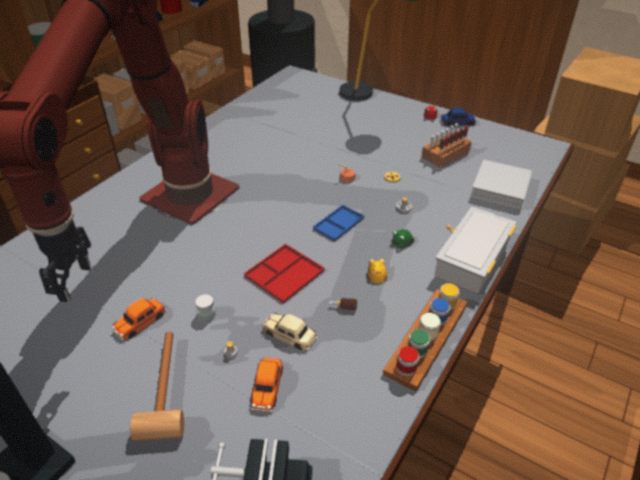

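Top view: cream sedan at (448,188). The orange cars at (510,171) and (523,336) are look-alikes. The disc at (190,179) is about 22 px wide, so it should be the large flywheel; the one at (501,225), about 14 px, the small one. Green frog is at (253,152), yellow frog at (321,152), screwdriver at (384,157), jar at (480,280) and gear at (135,222). The red and blue trays are at (376,244) and (264,235). I'll measure these and confirm them in one crop montage.

```bash
cat > h.py <<'E'
import numpy as np, cv2
from scipy.spatial.transform import Rotation as Ro
def ray(c,px,z):
    """pixels (N,2) -> world points on plane z"""
    K=c['camera_matrix'];px=np.atleast_2d(np.asarray(px,float))
    u=cv2.undistortPoints(px[:,None],K,np.array([c['k1'],0,0,0.]))[:,0]
    d=np.c_[u,np.ones(len(u))]@c['R'];o=-c['R'].T@c['t']
    return o+d*((z-o[2])/d[:,2])[:,None]
def blob(c,lo,hi,box):
    x0,y0,x1,y1=box
    h=cv2.cvtColor(c['pixels'],cv2.COLOR_RGB2HSV)[y0:y1,x0:x1]
    m=cv2.inRange(h,np.array(lo),np.array(hi))
    cs=cv2.findContours(m,cv2.RETR_EXTERNAL,cv2.CHAIN_APPROX_NONE)[0]
    k=max(cs,key=cv2.contourArea)[:,0]+[x0,y0]
    return k
def rect(c,k,z):
    w=ray(c,k,z)[:,:2]*1000
    (cx,cy),(a,b),t=cv2.minAreaRect(w.astype(np.float32))
    if a<b:a,b,t=b,a,t+90
    return np.round([cx,cy,a,b,(t+90)%180-90],1)   # mm, long-axis angle deg
E
python3 - <<'E'
import pickle
from h import *
d=pickle.load(open('d0.pkl','rb'));T=d['top']
for n,lo,hi,box,z in [
 ('red',(0,150,60),(8,255,255),(325,195,425,290),.013),('blue',(100,120,60),(125,255,255),(220,205,305,265),.013),
 ('gfrog',(45,100,20),(85,255,255),(235,135,275,170),.02),('yfrog',(15,120,80),(32,255,255),(300,135,345,170),.02),
 ('sedan',(15,30,140),(40,255,255),(430,155,466,222),.026),
 ('brassL',(10,70,60),(35,255,255),(178,165,204,192),.036),('brassS',(10,70,60),(35,255,255),(490,213,512,238),.036),
 ('driver',(0,70,10),(20,255,255),(370,140,400,180),.014)]:
    k=blob(T,lo,hi,box);print(n,len(k),k.min(0),k.max(0),rect(T,k,z))
tiles=[]
for n,x,y,r in [('top',448,188,36),('top',190,179,20),('top',501,225,20),('top',384,157,26),('top',253,152,22),('scene',290,330,34),('scene',404,205,20),('scene',230,350,20),('scene',344,304,24),('scene',402,238,20)]:
    tiles.append(cv2.resize(d[n]['pixels'][y-r:y+r,x-r:x+r,::-1],(160,260 if 0 else 160),interpolation=cv2.INTER_CUBIC))
cv2.imwrite('pics/m.png',np.vstack([np.hstack(tiles[:5]),np.hstack(tiles[5:])]))
E
```

```text
red 255 [337 208] [414 280] [ 465.2 -133.1  159.1  145.5   81.2]
blue 205 [231 215] [294 256] [479.7 128.4 138.   80.5  81.9]
gfrog 70 [241 141] [263 162] [674.4 158.6  51.6  46.1  68.8]
yfrog 68 [308 139] [333 165] [677.8  -0.8  56.9  47.2 -55.8]
sedan 73 [440 171] [458 194] [ 608.4 -301.6   54.3   41.7    1.2]
brassL 21 [184 173] [191 180] [609.5 303.4  16.9  16.3   3. ]
brassS 20 [499 220] [507 226] [ 514.4 -421.    18.5   13.8  -88.9]
driver 47 [374 146] [389 165] [ 672.  -147.1   49.    24.5   26.3]
```

View pics/m.png

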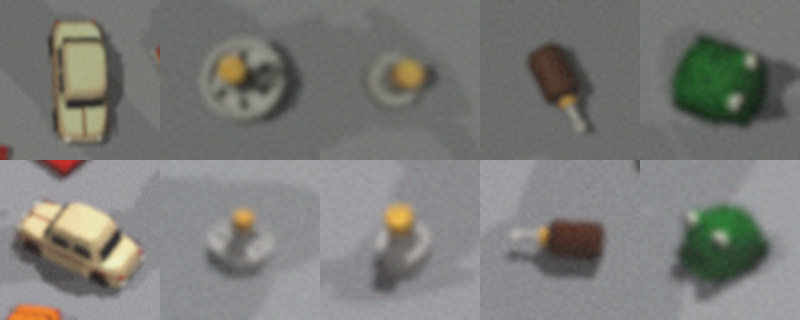

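The crops confirm the parts: the large flywheel has the ring of dots, the small one is a plain narrow disc, and the sedan, walnut screwdriver and green frog match their descriptions. The sedan's bonnet points to −x, and the frog's eyes point to about −y. Tray sizes agree to 3 mm. I'll refine the sedan and plan the first leg.

```bash
cat >> h.py <<'E'
def plan(x,y,z,yaw,show=True):
    """rows (tool units) from present pose to target mm/deg; yaw modulo 180"""
    from cell import sense
    s=sense();p=s['ee_pos']*1000;r=Ro.from_euler('xyz',s['ee_rot'])
    y0=np.degrees(s['ee_rot'][2]);dy=(yaw-y0+90)%180-90
    d=np.array([x,y,z])-p
    n=int(max(np.ceil(np.linalg.norm(d)/29.5),np.ceil(abs(dy)/3.95),1))
    print('t%.1f'%s['clock'],'at',p.round(1),'yaw %.1f'%y0,'tilt',np.round(s['ee_rot'][:2],3),'w%.1f g%.1f'%(s['width']*1e3,s['grasp_force']),'n',n,'az/row',round(-dy/n/4,3))
    for i in range(n):
        a=np.radians(y0+dy*i/n);c,q=np.cos(a),np.sin(a)
        print(np.round([(c*d[0]+q*d[1])/n/30,(q*d[0]-c*d[1])/n/30,-d[2]/n/30],2))
        if dy*dy<.1:break
E
python3 - <<'E'
import pickle
from h import *
d=pickle.load(open('d0.pkl','rb'));T=d['top']
h=cv2.cvtColor(T['pixels'],cv2.COLOR_RGB2HSV)
m=np.zeros(h.shape[:2],np.uint8);b=(slice(155,222),slice(430,466));m[b]=cv2.inRange(h,(15,35,120),(40,255,255))[b]
k=cv2.findNonZero(m)[:,0];print('sedan body',rect(T,k,.026),'roof',rect(T,blob(T,(15,30,140),(40,255,255),(430,155,466,222)),.051))
plan(514,-421,150,25)
E
```

```text
sedan body [ 595.8 -299.   127.9   52.3    2.8] roof [ 602.6 -295.8   53.2   40.8    1.2]
t0.1 at [ 271.8 -590.   238.5] yaw 24.7 tilt [-3.14  0.  ] w85.3 g0.0 n 11 az/row -0.006
[ 0.88 -0.16  0.27]
```

play_rows([
  {"tx": 0.88, "ty": -0.16, "tz": 0.27},
  {"tx": 0.88, "ty": -0.16, "tz": 0.27},
  {"tx": 0.88, "ty": -0.16, "tz": 0.27},
  {"tx": 0.88, "ty": -0.16, "tz": 0.27},
  {"tx": 0.88, "ty": -0.16, "tz": 0.27},
], fingers=0, squeeze=50)

```text
schema error: expected keys tx, ty, tz, ax, ay, az
```

play_rows([
  {"tx": 0.88, "ty": -0.16, "tz": 0.27},
  {"tx": 0.88, "ty": -0.16, "tz": 0.27},
  {"tx": 0.88, "ty": -0.16, "tz": 0.27},
  {"tx": 0.88, "ty": -0.16, "tz": 0.27},
  {"tx": 0.88, "ty": -0.16, "tz": 0.27},
])

```text
schema error: expected keys tx, ty, tz, ax, ay, az
```

play_rows([
  {"tx": 0.88, "ty": -0.16, "tz": 0.27},
  {},
])

```text
schema error: expected keys tx, ty, tz, ax, ay, az
```

Run:
```python
from h import *
from cell import optics,manip
plan(514,-421,27,25);print(manip.tips_ahead)
c=optics.get_image('scene');cv2.imwrite('pics/a.png',cv2.resize(c['pixels'][230:400,140:340,::-1],None,fx=3,fy=3))
```

```text
t0.1 at [ 271.8 -590.   238.5] yaw 24.7 tilt [-3.14  0.  ] w85.3 g0.0 n 13 az/row -0.005
[ 0.75 -0.13  0.54]
0.008
```

View pics/a.png

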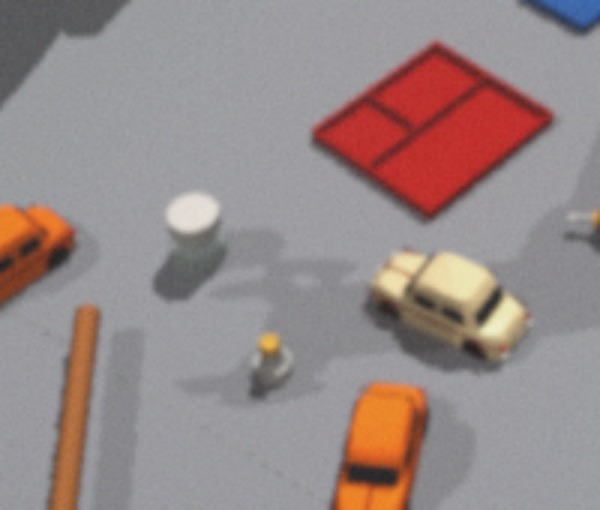

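The call was refused because all six keys are required, so the arm hasn't moved. The picture shows the small flywheel untouched beside the jar and the sedan. I'll resend with full rows.

play_rows([
  {"tx": 0.88, "ty": -0.16, "tz": 0.27, "ax": 0, "ay": 0, "az": 0},
  {"tx": 0.88, "ty": -0.16, "tz": 0.27, "ax": 0, "ay": 0, "az": 0},
  {"tx": 0.88, "ty": -0.16, "tz": 0.27, "ax": 0, "ay": 0, "az": 0},
  {"tx": 0.88, "ty": -0.16, "tz": 0.27, "ax": 0, "ay": 0, "az": 0},
  {"tx": 0.88, "ty": -0.16, "tz": 0.27, "ax": 0, "ay": 0, "az": 0},
], fingers=0, squeeze=50)

```text
clock: 0.57
ee_pos: [0.3826, -0.5123, 0.1981]
ee_rot: [-3.141, 0.0, 0.432]
wrist_force: [0.4, -0.2, -0.4]
width: 0.0431
grasp_force: 0.0
```

play_rows([
  {"tx": 0.88, "ty": -0.16, "tz": 0.27, "ax": 0, "ay": 0, "az": 0},
  {"tx": 0.88, "ty": -0.16, "tz": 0.27, "ax": 0, "ay": 0, "az": 0},
  {"tx": 0.88, "ty": -0.16, "tz": 0.27, "ax": 0, "ay": 0, "az": 0},
  {"tx": 0.88, "ty": -0.16, "tz": 0.27, "ax": 0, "ay": 0, "az": 0},
  {"tx": 0.88, "ty": -0.16, "tz": 0.27, "ax": 0, "ay": 0, "az": 0},
])

```text
clock: 0.98
ee_pos: [0.4925, -0.4353, 0.1576]
ee_rot: [-3.141, 0.0, 0.432]
wrist_force: [0.3, -1.0, 0.2]
width: 0.0427
grasp_force: 0.0
```

play_rows([
  {"tx": 0.88, "ty": -0.16, "tz": 0.27, "ax": 0, "ay": 0, "az": 0},
  {"tx": 0, "ty": 0, "tz": 0, "ax": 0, "ay": 0, "az": 0},
])

```text
clock: 1.15
ee_pos: [0.5183, -0.4145, 0.1478]
ee_rot: [-3.137, -0.002, 0.439]
wrist_force: [0.8, 0.5, 0.1]
width: 0.0428
grasp_force: 0.0
```

Run:
```python
from h import *
from cell import optics,manip
plan(514,-421,27,25);print(manip.tips_ahead)
c=optics.get_image('scene');cv2.imwrite('pics/b.png',cv2.resize(c['pixels'][230:400,140:340,::-1],None,fx=3,fy=3))
```

```text
t1.1 at [ 518.3 -414.5  147.8] yaw 25.2 tilt [-3.137e+00 -2.000e-03] w42.8 g0.0 n 5 az/row 0.009
[-0.04  0.03  0.81]
0.008
```

View pics/b.png

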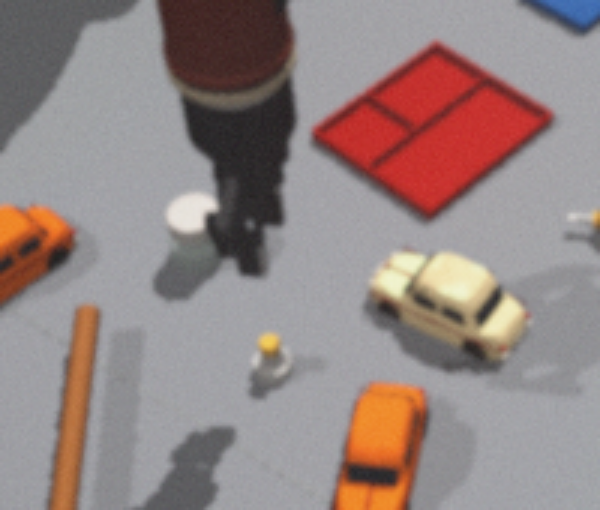

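The gripper hovers above the small flywheel, which is at crop (270,360). Next I'll descend, close and lift.

play_rows([
  {"tx": -0.04, "ty": 0.03, "tz": 0.9, "ax": 0, "ay": 0, "az": 0},
  {"tx": -0.04, "ty": 0.03, "tz": 0.9, "ax": 0, "ay": 0, "az": 0},
  {"tx": -0.04, "ty": 0.03, "tz": 0.9, "ax": 0, "ay": 0, "az": 0},
  {"tx": -0.04, "ty": 0.03, "tz": 0.9, "ax": 0, "ay": 0, "az": 0},
  {"tx": -0.04, "ty": 0.03, "tz": 0.4, "ax": 0, "ay": 0, "az": 0},
])

```text
clock: 1.62
ee_pos: [0.5074, -0.4272, 0.0265]
ee_rot: [-3.138, 0.003, 0.431]
wrist_force: [-0.6, 0.4, -0.4]
width: 0.0427
grasp_force: 0.0
```

play_rows([
  {"tx": 0, "ty": 0, "tz": 0, "ax": 0, "ay": 0, "az": 0},
  {"tx": 0, "ty": 0, "tz": 0, "ax": 0, "ay": 0, "az": 0},
])

```text
clock: 1.78
ee_pos: [0.5096, -0.428, 0.0306]
ee_rot: [-3.141, 0.0, 0.431]
wrist_force: [0.8, -0.4, 0.6]
width: 0.0425
grasp_force: 0.0
```

play_rows([
  {"tx": 0, "ty": 0, "tz": 0, "ax": 0, "ay": 0, "az": 0},
  {"tx": 0, "ty": 0, "tz": 0, "ax": 0, "ay": 0, "az": 0},
  {"tx": 0, "ty": 0, "tz": 0, "ax": 0, "ay": 0, "az": 0},
  {"tx": 0, "ty": 0, "tz": 0, "ax": 0, "ay": 0, "az": 0},
  {"tx": 0, "ty": 0, "tz": 0, "ax": 0, "ay": 0, "az": 0},
], fingers=-1)

```text
clock: 2.2
ee_pos: [0.5111, -0.428, 0.0323]
ee_rot: [3.139, -0.001, 0.432]
wrist_force: [-2.3, 1.0, 6.6]
width: 0.0134
grasp_force: 48.7
```

play_rows([
  {"tx": 0, "ty": 0, "tz": 0, "ax": 0, "ay": 0, "az": 0},
  {"tx": 0, "ty": 0, "tz": 0, "ax": 0, "ay": 0, "az": 0},
  {"tx": 0, "ty": 0, "tz": -0.3, "ax": 0, "ay": 0, "az": 0},
  {"tx": 0, "ty": 0, "tz": -0.7, "ax": 0, "ay": 0, "az": 0},
])

```text
clock: 2.53
ee_pos: [0.5087, -0.4263, 0.0586]
ee_rot: [-3.138, 0.002, 0.432]
wrist_force: [0.7, 0.3, -1.2]
width: 0.013
grasp_force: 48.9
```

Run:
```python
from h import *
from cell import optics,manip
plan(474,88.3,130,40);print(manip.tips_ahead)
```

```text
t2.5 at [ 508.7 -426.3   58.6] yaw 24.7 tilt [-3.138e+00  2.000e-03] w13.0 g48.9 n 18 az/row -0.212
[ 0.34 -0.89 -0.13]
[ 0.35 -0.89 -0.13]
[ 0.37 -0.88 -0.13]
[ 0.38 -0.88 -0.13]
[ 0.39 -0.87 -0.13]
[ 0.41 -0.86 -0.13]
[ 0.42 -0.86 -0.13]
[ 0.43 -0.85 -0.13]
[ 0.44 -0.85 -0.13]
[ 0.46 -0.84 -0.13]
[ 0.47 -0.83 -0.13]
[ 0.48 -0.83 -0.13]
[ 0.49 -0.82 -0.13]
[ 0.5  -0.81 -0.13]
[ 0.52 -0.8  -0.13]
[ 0.53 -0.8  -0.13]
[ 0.54 -0.79 -0.13]
[ 0.55 -0.78 -0.13]
0.008
```

play_rows([
  {"tx": 0, "ty": 0, "tz": -0.8, "ax": 0, "ay": 0, "az": 0},
  {"tx": 0, "ty": 0, "tz": -0.8, "ax": 0, "ay": 0, "az": 0},
  {"tx": 0, "ty": 0, "tz": -0.4, "ax": 0, "ay": 0, "az": 0},
])

```text
clock: 2.78
ee_pos: [0.5112, -0.4283, 0.1243]
ee_rot: [3.138, -0.002, 0.432]
wrist_force: [0.9, 0.1, -0.1]
width: 0.0137
grasp_force: 48.9
```

Run:
```python
from h import *
from cell import optics,manip
c=optics.get_image('scene');cv2.imwrite('pics/c.png',cv2.resize(c['pixels'][270:370,170:290,::-1],None,fx=5,fy=5))
plan(474,88.3,130,40)
```

```text
t2.8 at [ 511.9 -428.8  125.7] yaw 24.7 tilt [ 3.136e+00 -3.000e-03] w12.9 g49.0 n 18 az/row -0.212
[ 0.34 -0.9  -0.01]
[ 0.35 -0.89 -0.01]
[ 0.36 -0.89 -0.01]
[ 0.38 -0.88 -0.01]
[ 0.39 -0.88 -0.01]
[ 0.4  -0.87 -0.01]
[ 0.42 -0.87 -0.01]
[ 0.43 -0.86 -0.01]
[ 0.44 -0.85 -0.01]
[ 0.45 -0.85 -0.01]
[ 0.47 -0.84 -0.01]
[ 0.48 -0.83 -0.01]
[ 0.49 -0.83 -0.01]
[ 0.5  -0.82 -0.01]
[ 0.51 -0.81 -0.01]
[ 0.53 -0.8  -0.01]
[ 0.54 -0.79 -0.01]
[ 0.55 -0.79 -0.01]
```

View pics/c.png

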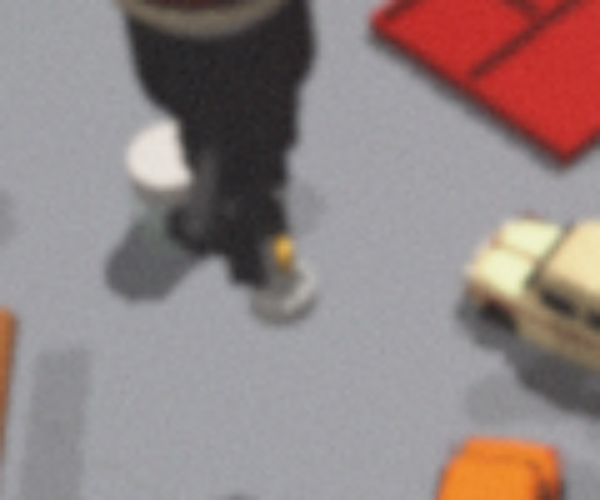

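The flywheel is held upright but near the pad edge; the pinion shows at crop (283,252), right of the finger. I'll measure the offset along tool x.

Run:
```python
from h import *
from cell import optics,sense
import pickle
d=pickle.load(open('d0.pkl','rb'))
S=optics.get_image('scene');s=sense();p=s['ee_pos']*1e3;print(p)
w=ray(S,[[226.6,320.4]],.124)[0]*1e3;a=s['ee_rot'][2];print(w,'tool off',(w-p)[:2]@np.array([[np.cos(a),np.sin(a)],[np.sin(a),-np.cos(a)]]).T)
k=blob(d['scene'],(12,110,100),(35,255,255),(215,330,245,372));print(k.min(0),k.max(0),'scene pos',ray(d['scene'],[k.mean(0)],.033)*1e3)
k=blob(d['top'],(12,110,100),(35,255,255),(490,213,512,238));print(k.min(0),k.max(0),'top',ray(d['top'],[k.mean(0)],.036)*1e3)
h=cv2.cvtColor(d['top']['pixels'],cv2.COLOR_RGB2GRAY)[216:236,490:512];print(h)
```

```text
[ 511.399942   -428.46845916  123.41138504]
[ 518.64083689 -422.65505477  124.        ] tool off [ 9.0090601  -2.25012563]
[227 342] [232 347] scene pos [[ 512.74028698 -420.55165226   33.        ]]
[499 220] [506 226] top [[ 513.36107496 -419.96431689   36.        ]]
[[106 109 108 109 106 110 108 108 108 107 111 107 110 110 109 107 111 114
  119 118 118 122]
 [107 109 110 109 108 108 108 110 111 112 113 112 107 104 106 109 107 111
  117 116 119 117]
 [106 108 109 107 105 110 115 121 121 123 121 110 109 108 106 107 109 111
  110 114 114 115]
 [108 108 104 107 107 115 122 129 129 127 125 123 119 112 108 107 106 104
  109 109 113 115]
 [108 106 108 105 112 119 126 126 121 122 123 129 132 130 122 116 107 105
  103 104 110 113]
 [109 106 103 107 118 124 122 116 103 107 120 132 141 139 134 128 109  93
   87  93  99 107]
 [109 100 104 109 122 130 117 107  96 101 118 136 142 148 142 132 111  88
   75  81 101 107]
 [107 104 100 115 129 125 113 100  92  96 119 134 140 141 141 137 114  82
   67  75  91 105]
 [106 100 103 116 126 119 106  94  90  97 112 130 137 139 141 131 106  80
   70  74  86
[... 329 characters left out ...]
3 104 114 114 106  95  90 100
  106 105 108 106]
 [108 108 103  98 102 112 126 127 128 125 125 125 127 123 104  93  98 101
  109 106 111 107]
 [108 109 108 103 101 100 110 122 127 126 131 127 118 111  94  94 101 107
  110 109 106 106]
 [106 108 107 108 100  97 100 107 107 113 111 107 106 105  97 102 105 107
  109 108 108 110]
 [107 109 108 111 108 104 101 102  98 105 104 100 105 106 107 104 108 109
  111 108 107 109]
 [108 105 110 108 107 107 109 103 106 107 104 107 108 108 109 107 108 107
  108 106 106 106]
 [108 108 108 108 108 111 110 110 105 109 108 110 107 106 109 107 108 110
  110 105 112 110]
 [109 108 109 112 110 110 108 109 111 106 108 108 108 109 109 110 111 107
  107 108 108 109]]
```

play_rows([
  {"tx": 0, "ty": 0, "tz": 0.8, "ax": 0, "ay": 0, "az": 0},
  {"tx": 0, "ty": 0, "tz": 0.8, "ax": 0, "ay": 0, "az": 0},
  {"tx": 0, "ty": 0, "tz": 0.7, "ax": 0, "ay": 0, "az": 0},
  {"tx": 0, "ty": 0, "tz": 0.4, "ax": 0, "ay": 0, "az": 0},
  {"tx": 0, "ty": 0, "tz": 0.15, "ax": 0, "ay": 0, "az": 0},
])

```text
clock: 3.3
ee_pos: [0.5084, -0.4259, 0.0323]
ee_rot: [-3.137, 0.002, 0.432]
wrist_force: [-11.8, 9.7, 27.7]
width: 0.0134
grasp_force: 51.9
```

play_rows([
  {"tx": 0, "ty": 0, "tz": 0, "ax": 0, "ay": 0, "az": 0},
  {"tx": 0, "ty": 0, "tz": 0.08, "ax": 0, "ay": 0, "az": 0},
  {"tx": 0, "ty": 0, "tz": 0.04, "ax": 0, "ay": 0, "az": 0},
  {"tx": 0, "ty": 0, "tz": 0, "ax": 0, "ay": 0, "az": 0},
  {"tx": 0, "ty": 0, "tz": 0, "ax": 0, "ay": 0, "az": 0},
])

```text
clock: 3.72
ee_pos: [0.5104, -0.4274, 0.0324]
ee_rot: [3.141, -0.0, 0.432]
wrist_force: [-3.7, 4.5, 10.2]
width: 0.0131
grasp_force: 50.1
```

Back on the table. I'll open, shift +7 mm along tool x and 3 mm lower, then close.

play_rows([
  {"tx": 0, "ty": 0, "tz": 0, "ax": 0, "ay": 0, "az": 0},
  {"tx": 0, "ty": 0, "tz": 0, "ax": 0, "ay": 0, "az": 0},
  {"tx": 0, "ty": 0, "tz": 0, "ax": 0, "ay": 0, "az": 0},
  {"tx": 0.12, "ty": 0, "tz": 0.05, "ax": 0, "ay": 0, "az": 0},
  {"tx": 0.12, "ty": 0, "tz": 0.05, "ax": 0, "ay": 0, "az": 0},
], fingers=-0.3)

```text
clock: 4.13
ee_pos: [0.5168, -0.4245, 0.028]
ee_rot: [3.141, -0.0, 0.431]
wrist_force: [0.0, 0.7, 0.5]
width: 0.0297
grasp_force: 0.0
```

play_rows([
  {"tx": 0, "ty": 0, "tz": 0, "ax": 0, "ay": 0, "az": 0},
  {"tx": 0, "ty": 0, "tz": 0, "ax": 0, "ay": 0, "az": 0},
  {"tx": 0, "ty": 0, "tz": 0, "ax": 0, "ay": 0, "az": 0},
])

```text
clock: 4.38
ee_pos: [0.5166, -0.4243, 0.0279]
ee_rot: [-3.141, 0.0, 0.432]
wrist_force: [-0.2, -0.8, 0.1]
width: 0.0298
grasp_force: 0.0
```

play_rows([
  {"tx": 0, "ty": 0, "tz": 0, "ax": 0, "ay": 0, "az": 0},
  {"tx": 0, "ty": 0, "tz": 0, "ax": 0, "ay": 0, "az": 0},
  {"tx": 0, "ty": 0, "tz": 0, "ax": 0, "ay": 0, "az": 0},
  {"tx": 0, "ty": 0, "tz": 0, "ax": 0, "ay": 0, "az": 0},
  {"tx": 0, "ty": 0, "tz": 0, "ax": 0, "ay": 0, "az": 0},
], fingers=-1)

```text
clock: 4.8
ee_pos: [0.5166, -0.4245, 0.0282]
ee_rot: [3.142, 0.0, 0.432]
wrist_force: [-1.2, 0.1, 1.6]
width: 0.0139
grasp_force: 48.8
```

play_rows([
  {"tx": 0, "ty": 0, "tz": -0.3, "ax": 0, "ay": 0, "az": 0},
  {"tx": 0, "ty": 0, "tz": -0.8, "ax": 0, "ay": 0, "az": 0},
  {"tx": 0, "ty": 0, "tz": -0.8, "ax": 0, "ay": 0, "az": 0},
  {"tx": 0, "ty": 0, "tz": -0.8, "ax": 0, "ay": 0, "az": 0},
  {"tx": 0, "ty": 0, "tz": -0.5, "ax": 0, "ay": 0, "az": 0},
])

```text
clock: 5.22
ee_pos: [0.5174, -0.4249, 0.1275]
ee_rot: [3.139, -0.001, 0.432]
wrist_force: [0.2, -0.4, -1.9]
width: 0.0134
grasp_force: 48.9
```

Run:
```python
from h import *
from cell import optics,manip
c=optics.get_image('scene');cv2.imwrite('pics/e.png',cv2.resize(c['pixels'][270:370,170:290,::-1],None,fx=5,fy=5))
plan(474,88.3,130,40)
```

```text
t5.3 at [ 518.4 -425.8  130.2] yaw 24.7 tilt [ 3.136e+00 -3.000e-03] w13.9 g48.9 n 18 az/row -0.212
[ 0.32 -0.9   0.  ]
[ 0.34 -0.89  0.  ]
[ 0.35 -0.89  0.  ]
[ 0.36 -0.88  0.  ]
[ 0.38 -0.88  0.  ]
[ 0.39 -0.87  0.  ]
[ 0.4  -0.87  0.  ]
[ 0.41 -0.86  0.  ]
[ 0.43 -0.85  0.  ]
[ 0.44 -0.85  0.  ]
[ 0.45 -0.84  0.  ]
[ 0.47 -0.83  0.  ]
[ 0.48 -0.83  0.  ]
[ 0.49 -0.82  0.  ]
[ 0.5  -0.81  0.  ]
[ 0.51 -0.81  0.  ]
[ 0.53 -0.8   0.  ]
[ 0.54 -0.79  0.  ]
```

View pics/e.png

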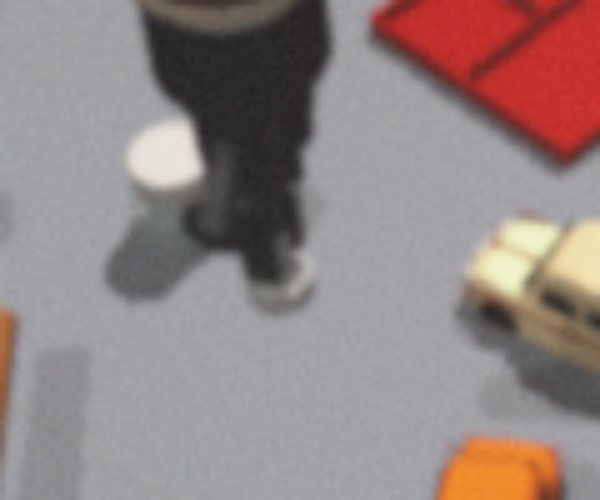

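Well centred now: the disc shows at crop (283,290), under the pads. Carrying it to the blue tray.

play_rows([
  {"tx": 0.32, "ty": -0.9, "tz": 0, "ax": 0, "ay": 0, "az": -0.2},
  {"tx": 0.34, "ty": -0.89, "tz": 0, "ax": 0, "ay": 0, "az": -0.2},
  {"tx": 0.35, "ty": -0.89, "tz": 0, "ax": 0, "ay": 0, "az": -0.2},
  {"tx": 0.36, "ty": -0.88, "tz": 0, "ax": 0, "ay": 0, "az": -0.2},
  {"tx": 0.38, "ty": -0.88, "tz": 0, "ax": 0, "ay": 0, "az": -0.2},
])

```text
clock: 5.68
ee_pos: [0.5041, -0.2804, 0.1241]
ee_rot: [-3.142, 0.0, 0.502]
wrist_force: [0.5, -0.4, -1.5]
width: 0.0135
grasp_force: 49.0
```

play_rows([
  {"tx": 0.39, "ty": -0.87, "tz": 0, "ax": 0, "ay": 0, "az": -0.2},
  {"tx": 0.4, "ty": -0.87, "tz": 0, "ax": 0, "ay": 0, "az": -0.2},
  {"tx": 0.41, "ty": -0.86, "tz": 0, "ax": 0, "ay": 0, "az": -0.2},
  {"tx": 0.43, "ty": -0.85, "tz": 0, "ax": 0, "ay": 0, "az": -0.2},
  {"tx": 0.44, "ty": -0.85, "tz": 0, "ax": 0, "ay": 0, "az": -0.2},
])

```text
clock: 6.1
ee_pos: [0.4926, -0.1377, 0.1242]
ee_rot: [3.141, 0.0, 0.572]
wrist_force: [0.9, 0.1, -1.8]
width: 0.0139
grasp_force: 49.0
```

play_rows([
  {"tx": 0.45, "ty": -0.84, "tz": 0, "ax": 0, "ay": 0, "az": -0.2},
  {"tx": 0.47, "ty": -0.83, "tz": 0, "ax": 0, "ay": 0, "az": -0.2},
  {"tx": 0.48, "ty": -0.83, "tz": 0, "ax": 0, "ay": 0, "az": -0.2},
  {"tx": 0.49, "ty": -0.82, "tz": 0, "ax": 0, "ay": 0, "az": -0.2},
  {"tx": 0.5, "ty": -0.81, "tz": 0, "ax": 0, "ay": 0, "az": -0.2},
])

```text
clock: 6.52
ee_pos: [0.4819, 0.0051, 0.1243]
ee_rot: [3.141, -0.0, 0.642]
wrist_force: [1.1, 0.6, -1.1]
width: 0.0139
grasp_force: 49.0
```

play_rows([
  {"tx": 0.5, "ty": -0.8, "tz": 0, "ax": 0, "ay": 0, "az": -0.2},
  {"tx": 0.53, "ty": -0.8, "tz": 0, "ax": 0, "ay": 0, "az": -0.2},
  {"tx": 0, "ty": 0, "tz": 0, "ax": 0, "ay": 0, "az": 0},
  {"tx": 0, "ty": 0, "tz": 0, "ax": 0, "ay": 0, "az": 0},
  {"tx": 0, "ty": 0, "tz": 0, "ax": 0, "ay": 0, "az": 0},
])

```text
clock: 6.93
ee_pos: [0.4779, 0.0602, 0.1241]
ee_rot: [3.141, 0.0, 0.669]
wrist_force: [0.3, -0.4, -0.5]
width: 0.0139
grasp_force: 49.0
```

```bash
python3 -c "
from h import *
plan(472.5,87.3,36,40)"
```

```text
t6.9 at [477.9  60.2 124.1] yaw 38.3 tilt [3.141 0.   ] w13.9 g49.0 n 4 az/row -0.104
[ 0.1  -0.21  0.73]
[ 0.11 -0.2   0.73]
[ 0.11 -0.2   0.73]
[ 0.11 -0.2   0.73]
```

play_rows([
  {"tx": 0.15, "ty": -0.3, "tz": 0.4, "ax": 0, "ay": 0, "az": 0},
  {"tx": 0.15, "ty": -0.3, "tz": 0.6, "ax": 0, "ay": 0, "az": 0},
  {"tx": 0.13, "ty": -0.21, "tz": 0.8, "ax": 0, "ay": 0, "az": 0},
  {"tx": 0, "ty": 0, "tz": 0.6, "ax": 0, "ay": 0, "az": 0},
  {"tx": 0, "ty": 0, "tz": 0.3, "ax": 0, "ay": 0, "az": 0},
])

```text
clock: 7.35
ee_pos: [0.4719, 0.0864, 0.041]
ee_rot: [-3.14, 0.003, 0.668]
wrist_force: [0.7, -0.4, -1.1]
width: 0.0138
grasp_force: 49.0
```

play_rows([
  {"tx": 0, "ty": 0, "tz": 0, "ax": 0, "ay": 0, "az": 0},
  {"tx": 0, "ty": 0, "tz": 0, "ax": 0, "ay": 0, "az": 0},
  {"tx": 0, "ty": 0, "tz": 0.1, "ax": 0, "ay": 0, "az": 0},
  {"tx": 0, "ty": 0, "tz": 0.1, "ax": 0, "ay": 0, "az": 0},
  {"tx": 0, "ty": 0, "tz": 0, "ax": 0, "ay": 0, "az": 0},
])

```text
clock: 7.77
ee_pos: [0.4734, 0.0875, 0.0374]
ee_rot: [3.141, -0.001, 0.669]
wrist_force: [-0.1, 0.4, -0.0]
width: 0.0139
grasp_force: 49.0
```

play_rows([
  {"tx": 0, "ty": 0, "tz": 0.1, "ax": 0, "ay": 0, "az": 0},
  {"tx": 0, "ty": 0, "tz": 0.08, "ax": 0, "ay": 0, "az": 0},
  {"tx": 0, "ty": 0, "tz": 0.04, "ax": 0, "ay": 0, "az": 0},
  {"tx": 0, "ty": 0, "tz": 0, "ax": 0, "ay": 0, "az": 0},
])

```text
clock: 8.1
ee_pos: [0.4732, 0.0878, 0.0311]
ee_rot: [3.141, -0.0, 0.669]
wrist_force: [-2.1, -0.7, 6.4]
width: 0.0135
grasp_force: 50.0
```

play_rows([
  {"tx": 0, "ty": 0, "tz": 0, "ax": 0, "ay": 0, "az": 0},
  {"tx": 0, "ty": 0, "tz": 0, "ax": 0, "ay": 0, "az": 0},
])

```text
clock: 8.27
ee_pos: [0.4732, 0.0878, 0.031]
ee_rot: [3.141, -0.0, 0.669]
wrist_force: [-2.8, -1.2, 7.2]
width: 0.0135
grasp_force: 50.0
```

Contact at 7 N: it's on the bay floor. I'll release and lift.

play_rows([
  {"tx": 0, "ty": 0, "tz": 0, "ax": 0, "ay": 0, "az": 0},
  {"tx": 0, "ty": 0, "tz": 0, "ax": 0, "ay": 0, "az": 0},
  {"tx": 0, "ty": 0, "tz": 0, "ax": 0, "ay": 0, "az": 0},
  {"tx": 0, "ty": 0, "tz": 0, "ax": 0, "ay": 0, "az": 0},
  {"tx": 0, "ty": 0, "tz": -0.3, "ax": 0, "ay": 0, "az": 0},
], fingers=-0.3)

```text
clock: 8.68
ee_pos: [0.4719, 0.0875, 0.0385]
ee_rot: [-3.14, 0.002, 0.669]
wrist_force: [-0.6, -0.6, 0.3]
width: 0.0298
grasp_force: 0.0
```

play_rows([
  {"tx": 0, "ty": 0, "tz": -0.8, "ax": 0, "ay": 0, "az": 0},
  {"tx": 0, "ty": 0, "tz": -1, "ax": 0, "ay": 0, "az": 0},
  {"tx": 0, "ty": 0, "tz": -1, "ax": 0, "ay": 0, "az": 0},
  {"tx": 0, "ty": 0, "tz": -0.5, "ax": 0, "ay": 0, "az": 0},
  {"tx": 0, "ty": 0, "tz": 0, "ax": 0, "ay": 0, "az": 0},
], fingers=0)

```text
clock: 9.1
ee_pos: [0.4752, 0.0884, 0.1429]
ee_rot: [3.138, -0.006, 0.669]
wrist_force: [0.8, 0.2, 0.8]
width: 0.0425
grasp_force: 0.0
```

```bash
python3 -c "
from h import *
import pickle
d=pickle.load(open('d0.pkl','rb'))
for n,b,z in(('scene',(395,190,415,220),.033),('top',(178,165,204,192),.036)):
    k=blob(d[n],(12,110,100),(35,255,255),b);print(k.min(0),k.max(0),ray(d[n],[(k.min(0)+k.max(0))/2],z)*1e3)
plan(609.5,303,110,40)"
```

```text
[403 198] [406 201] [[609.0884871  303.64694557  33.        ]]
[185 174] [191 179] [[609.50867897 302.19763802  36.        ]]
t9.1 at [475.2  88.4 142.9] yaw 38.3 tilt [ 3.138 -0.006] w42.5 g0.0 n 9 az/row -0.046
[ 0.88 -0.31  0.12]
[ 0.88 -0.31  0.12]
[ 0.89 -0.31  0.12]
[ 0.89 -0.31  0.12]
[ 0.89 -0.3   0.12]
[ 0.89 -0.3   0.12]
[ 0.89 -0.3   0.12]
[ 0.89 -0.29  0.12]
[ 0.89 -0.29  0.12]
```

play_rows([
  {"tx": 0.88, "ty": -0.31, "tz": 0.12, "ax": 0, "ay": 0, "az": 0},
  {"tx": 0.88, "ty": -0.31, "tz": 0.12, "ax": 0, "ay": 0, "az": 0},
  {"tx": 0.88, "ty": -0.31, "tz": 0.12, "ax": 0, "ay": 0, "az": 0},
  {"tx": 0.88, "ty": -0.31, "tz": 0.12, "ax": 0, "ay": 0, "az": 0},
  {"tx": 0.88, "ty": -0.31, "tz": 0.12, "ax": 0, "ay": 0, "az": 0},
])

```text
clock: 9.52
ee_pos: [0.548, 0.2071, 0.1199]
ee_rot: [-3.141, 0.001, 0.669]
wrist_force: [0.8, -0.4, -0.2]
width: 0.0427
grasp_force: 0.0
```

play_rows([
  {"tx": 0.88, "ty": -0.31, "tz": 0.12, "ax": 0, "ay": 0, "az": 0},
  {"tx": 0.88, "ty": -0.31, "tz": 0.12, "ax": 0, "ay": 0, "az": 0},
  {"tx": 0.88, "ty": -0.31, "tz": 0.12, "ax": 0, "ay": 0, "az": 0},
  {"tx": 0.8, "ty": -0.3, "tz": 0.12, "ax": 0, "ay": 0, "az": 0},
  {"tx": 0, "ty": 0, "tz": 0, "ax": 0, "ay": 0, "az": 0},
])

```text
clock: 9.93
ee_pos: [0.6055, 0.3039, 0.1044]
ee_rot: [-3.138, -0.0, 0.673]
wrist_force: [-0.7, 0.1, -0.7]
width: 0.0424
grasp_force: 0.0
```

play_rows([
  {"tx": 0, "ty": 0, "tz": 0, "ax": 0, "ay": 0, "az": 0},
  {"tx": 0, "ty": 0, "tz": 0, "ax": 0, "ay": 0, "az": 0},
  {"tx": 0, "ty": 0, "tz": 0, "ax": 0, "ay": 0, "az": 0},
])

```text
clock: 10.18
ee_pos: [0.6056, 0.2978, 0.1061]
ee_rot: [3.141, 0.001, 0.668]
wrist_force: [0.1, -0.6, -0.4]
width: 0.0428
grasp_force: 0.0
```

```bash
python3 -c "
from h import *
plan(609.3,303,27,38.3)"
```

```text
t10.2 at [605.6 297.8 106.1] yaw 38.3 tilt [3.141e+00 1.000e-03] w42.8 g0.0 n 3 az/row -0.001
[ 0.07 -0.02  0.88]
```

play_rows([
  {"tx": 0.07, "ty": -0.02, "tz": 0.6, "ax": 0, "ay": 0, "az": 0},
  {"tx": 0.07, "ty": -0.02, "tz": 0.8, "ax": 0, "ay": 0, "az": 0},
  {"tx": 0.07, "ty": -0.02, "tz": 0.7, "ax": 0, "ay": 0, "az": 0},
  {"tx": 0, "ty": 0, "tz": 0.4, "ax": 0, "ay": 0, "az": 0},
  {"tx": 0, "ty": 0, "tz": 0.1, "ax": 0, "ay": 0, "az": 0},
])

```text
clock: 10.6
ee_pos: [0.6084, 0.3026, 0.0259]
ee_rot: [-3.141, 0.004, 0.668]
wrist_force: [-0.9, -0.5, 0.0]
width: 0.0425
grasp_force: 0.0
```

play_rows([
  {"tx": 0, "ty": 0, "tz": 0, "ax": 0, "ay": 0, "az": 0},
  {"tx": 0, "ty": 0, "tz": 0, "ax": 0, "ay": 0, "az": 0},
  {"tx": 0, "ty": 0, "tz": 0, "ax": 0, "ay": 0, "az": 0},
])

```text
clock: 10.85
ee_pos: [0.6104, 0.3047, 0.0298]
ee_rot: [3.141, -0.002, 0.669]
wrist_force: [0.7, 0.1, 1.3]
width: 0.0429
grasp_force: 0.0
```

play_rows([
  {"tx": 0, "ty": 0, "tz": 0, "ax": 0, "ay": 0, "az": 0},
  {"tx": 0, "ty": 0, "tz": 0, "ax": 0, "ay": 0, "az": 0},
  {"tx": 0, "ty": 0, "tz": 0, "ax": 0, "ay": 0, "az": 0},
  {"tx": 0, "ty": 0, "tz": 0, "ax": 0, "ay": 0, "az": 0},
  {"tx": 0, "ty": 0, "tz": 0, "ax": 0, "ay": 0, "az": 0},
], fingers=-1, squeeze=70)

```text
clock: 11.27
ee_pos: [0.6102, 0.3046, 0.0294]
ee_rot: [3.141, -0.001, 0.669]
wrist_force: [-0.9, -0.3, 5.6]
width: 0.013
grasp_force: 68.3
```

play_rows([
  {"tx": 0, "ty": 0, "tz": -0.3, "ax": 0, "ay": 0, "az": 0},
  {"tx": 0, "ty": 0, "tz": -0.8, "ax": 0, "ay": 0, "az": 0},
  {"tx": 0, "ty": 0, "tz": -0.8, "ax": 0, "ay": 0, "az": 0},
  {"tx": 0, "ty": 0, "tz": -0.8, "ax": 0, "ay": 0, "az": 0},
  {"tx": 0, "ty": 0, "tz": -0.5, "ax": 0, "ay": 0, "az": 0},
])

```text
clock: 11.68
ee_pos: [0.6102, 0.305, 0.1274]
ee_rot: [3.141, -0.003, 0.669]
wrist_force: [1.4, 0.4, 0.2]
width: 0.0125
grasp_force: 68.4
```

Run:
```python
from h import *
plan(419.2,-172.5,135,5)
```

```text
t11.7 at [610.2 305.  127.4] yaw 38.3 tilt [ 3.141e+00 -3.000e-03] w12.5 g68.4 n 18 az/row 0.463
[-0.83  0.47 -0.01]
[-0.81  0.5  -0.01]
[-0.79  0.53 -0.01]
[-0.78  0.55 -0.01]
[-0.76  0.58 -0.01]
[-0.74  0.6  -0.01]
[-0.72  0.62 -0.01]
[-0.7   0.65 -0.01]
[-0.68  0.67 -0.01]
[-0.66  0.69 -0.01]
[-0.63  0.71 -0.01]
[-0.61  0.73 -0.01]
[-0.59  0.75 -0.01]
[-0.56  0.77 -0.01]
[-0.54  0.79 -0.01]
[-0.51  0.8  -0.01]
[-0.48  0.82 -0.01]
[-0.46  0.84 -0.01]
```

play_rows([
  {"tx": -0.83, "ty": 0.47, "tz": 0, "ax": 0, "ay": 0, "az": 0.46},
  {"tx": -0.81, "ty": 0.5, "tz": 0, "ax": 0, "ay": 0, "az": 0.46},
  {"tx": -0.79, "ty": 0.53, "tz": 0, "ax": 0, "ay": 0, "az": 0.46},
  {"tx": -0.78, "ty": 0.55, "tz": 0, "ax": 0, "ay": 0, "az": 0.46},
  {"tx": -0.76, "ty": 0.58, "tz": 0, "ax": 0, "ay": 0, "az": 0.46},
])

```text
clock: 12.1
ee_pos: [0.5556, 0.1705, 0.1246]
ee_rot: [3.142, -0.0, 0.507]
wrist_force: [0.5, -0.8, -0.7]
width: 0.0128
grasp_force: 68.4
```

play_rows([
  {"tx": -0.74, "ty": 0.6, "tz": 0, "ax": 0, "ay": 0, "az": 0.46},
  {"tx": -0.72, "ty": 0.62, "tz": 0, "ax": 0, "ay": 0, "az": 0.46},
  {"tx": -0.7, "ty": 0.65, "tz": 0, "ax": 0, "ay": 0, "az": 0.46},
  {"tx": -0.68, "ty": 0.67, "tz": 0, "ax": 0, "ay": 0, "az": 0.46},
  {"tx": -0.66, "ty": 0.69, "tz": 0, "ax": 0, "ay": 0, "az": 0.46},
])

```text
clock: 12.52
ee_pos: [0.5025, 0.0378, 0.1247]
ee_rot: [3.141, -0.0, 0.347]
wrist_force: [0.5, -0.8, -1.2]
width: 0.013
grasp_force: 68.4
```

play_rows([
  {"tx": -0.63, "ty": 0.71, "tz": 0, "ax": 0, "ay": 0, "az": 0.46},
  {"tx": -0.61, "ty": 0.73, "tz": 0, "ax": 0, "ay": 0, "az": 0.46},
  {"tx": -0.59, "ty": 0.75, "tz": 0, "ax": 0, "ay": 0, "az": 0.46},
  {"tx": -0.56, "ty": 0.77, "tz": 0, "ax": 0, "ay": 0, "az": 0.46},
  {"tx": -0.54, "ty": 0.79, "tz": 0, "ax": 0, "ay": 0, "az": 0.46},
])

```text
clock: 12.93
ee_pos: [0.4496, -0.0949, 0.1248]
ee_rot: [3.141, -0.001, 0.186]
wrist_force: [0.8, -0.3, -1.7]
width: 0.013
grasp_force: 68.4
```

play_rows([
  {"tx": -0.51, "ty": 0.8, "tz": 0, "ax": 0, "ay": 0, "az": 0.46},
  {"tx": -0.48, "ty": 0.82, "tz": 0, "ax": 0, "ay": 0, "az": 0.46},
  {"tx": -0.4, "ty": 0.7, "tz": 0, "ax": 0, "ay": 0, "az": 0.46},
  {"tx": 0, "ty": 0, "tz": 0, "ax": 0, "ay": 0, "az": 0},
  {"tx": 0, "ty": 0, "tz": 0, "ax": 0, "ay": 0, "az": 0},
])

```text
clock: 13.35
ee_pos: [0.4195, -0.17, 0.1246]
ee_rot: [3.142, -0.0, 0.089]
wrist_force: [-0.3, 0.7, -1.3]
width: 0.013
grasp_force: 68.4
```

Run:
```python
from h import *
plan(419.2,-172.5,38,5)
```

```text
t13.3 at [ 419.5 -170.   124.6] yaw 5.1 tilt [ 3.142 -0.   ] w13.0 g68.4 n 3 az/row 0.006
[-0.01  0.03  0.96]
```

play_rows([
  {"tx": 0, "ty": 0.08, "tz": 0.6, "ax": 0, "ay": 0, "az": 0},
  {"tx": 0, "ty": 0, "tz": 0.9, "ax": 0, "ay": 0, "az": 0},
  {"tx": 0, "ty": 0, "tz": 0.8, "ax": 0, "ay": 0, "az": 0},
  {"tx": 0, "ty": 0, "tz": 0.4, "ax": 0, "ay": 0, "az": 0},
  {"tx": 0, "ty": 0, "tz": 0.1, "ax": 0, "ay": 0, "az": 0},
])

```text
clock: 13.77
ee_pos: [0.4192, -0.1697, 0.0382]
ee_rot: [-3.139, 0.003, 0.093]
wrist_force: [-0.6, -0.8, -1.8]
width: 0.0126
grasp_force: 68.4
```

play_rows([
  {"tx": 0, "ty": 0, "tz": 0, "ax": 0, "ay": 0, "az": 0},
  {"tx": 0, "ty": 0, "tz": 0.05, "ax": 0, "ay": 0, "az": 0},
  {"tx": 0, "ty": 0, "tz": 0.05, "ax": 0, "ay": 0, "az": 0},
  {"tx": 0, "ty": 0, "tz": 0.05, "ax": 0, "ay": 0, "az": 0},
  {"tx": 0, "ty": 0, "tz": 0, "ax": 0, "ay": 0, "az": 0},
])

```text
clock: 14.18
ee_pos: [0.4205, -0.1716, 0.036]
ee_rot: [3.141, -0.001, 0.091]
wrist_force: [-0.2, -0.4, -0.8]
width: 0.0127
grasp_force: 68.4
```

play_rows([
  {"tx": 0, "ty": 0, "tz": 0, "ax": 0, "ay": 0, "az": 0},
  {"tx": 0, "ty": 0, "tz": 0, "ax": 0, "ay": 0, "az": 0},
])

```text
clock: 14.35
ee_pos: [0.4203, -0.1716, 0.0359]
ee_rot: [3.141, -0.0, 0.091]
wrist_force: [0.6, 0.2, -1.2]
width: 0.0129
grasp_force: 68.4
```

play_rows([
  {"tx": 0, "ty": 0, "tz": 0.07, "ax": 0, "ay": 0, "az": 0},
  {"tx": 0, "ty": 0, "tz": 0.05, "ax": 0, "ay": 0, "az": 0},
  {"tx": 0, "ty": 0, "tz": 0.03, "ax": 0, "ay": 0, "az": 0},
  {"tx": 0, "ty": 0, "tz": 0, "ax": 0, "ay": 0, "az": 0},
  {"tx": 0, "ty": 0, "tz": 0, "ax": 0, "ay": 0, "az": 0},
])

```text
clock: 14.77
ee_pos: [0.4203, -0.1716, 0.0321]
ee_rot: [3.141, 0.0, 0.091]
wrist_force: [-7.1, 3.3, 16.7]
width: 0.0129
grasp_force: 70.5
```

Seated on the floor at 17 N. Release, lift, and head for the frog.

play_rows([
  {"tx": 0, "ty": 0, "tz": 0, "ax": 0, "ay": 0, "az": 0},
  {"tx": 0, "ty": 0, "tz": 0, "ax": 0, "ay": 0, "az": 0},
  {"tx": 0, "ty": 0, "tz": 0, "ax": 0, "ay": 0, "az": 0},
  {"tx": 0, "ty": 0, "tz": 0, "ax": 0, "ay": 0, "az": 0},
  {"tx": 0, "ty": 0, "tz": -0.3, "ax": 0, "ay": 0, "az": 0},
], fingers=-0.3)

```text
clock: 15.18
ee_pos: [0.4191, -0.1711, 0.039]
ee_rot: [-3.14, 0.002, 0.091]
wrist_force: [-0.1, -0.4, -0.2]
width: 0.0299
grasp_force: 0.0
```

play_rows([
  {"tx": 0, "ty": 0, "tz": -0.8, "ax": 0, "ay": 0, "az": 0},
  {"tx": 0, "ty": 0, "tz": -1, "ax": 0, "ay": 0, "az": 0},
  {"tx": 0, "ty": 0, "tz": -1, "ax": 0, "ay": 0, "az": 0},
  {"tx": 0, "ty": 0, "tz": -0.3, "ax": 0, "ay": 0, "az": 0},
  {"tx": 0, "ty": 0, "tz": 0, "ax": 0, "ay": 0, "az": 0},
], fingers=1)

```text
clock: 15.6
ee_pos: [0.4219, -0.1721, 0.1364]
ee_rot: [3.139, -0.005, 0.091]
wrist_force: [0.5, 0.4, -0.5]
width: 0.085
grasp_force: 0.0
```

Run:
```python
from h import *
import pickle
d=pickle.load(open('d0.pkl','rb'))
for n,b in(('scene',(385,220,420,255)),('top',(235,135,275,170))):
    for lo in((40,60,15),(45,110,25)):
        k=blob(d[n],lo,(90,255,255),b);print(n,k.min(0),k.max(0),rect(d[n],k,.018))
plan(674,159,130,69)
```

```text
scene [393 230] [412 247] [678.1 152.7  76.9  54.2 -63.1]
scene [396 230] [410 240] [669.5 166.7  44.   38.9  46.6]
top [240 140] [264 163] [674.2 157.7  58.8  49.3  72. ]
top [241 141] [262 162] [675.1 160.   48.8  44.8  69.9]
t15.6 at [ 421.9 -172.1  136.4] yaw 5.2 tilt [ 3.139 -0.005] w85.0 g0.0 n 17 az/row -0.938
[ 0.55 -0.6   0.01]
[ 0.59 -0.56  0.01]
[ 0.63 -0.52  0.01]
[ 0.66 -0.48  0.01]
[ 0.69 -0.44  0.01]
[ 0.72 -0.39  0.01]
[ 0.74 -0.34  0.01]
[ 0.76 -0.3   0.01]
[ 0.78 -0.25  0.01]
[ 0.79 -0.19  0.01]
[ 0.8  -0.14  0.01]
[ 0.81 -0.09  0.01]
[ 0.82 -0.04  0.01]
[0.82 0.02 0.01]
[0.81 0.07 0.01]
[0.81 0.12 0.01]
[0.8  0.18 0.01]
```

play_rows([
  {"tx": 0.55, "ty": -0.6, "tz": 0, "ax": 0, "ay": 0, "az": -0.94},
  {"tx": 0.59, "ty": -0.56, "tz": 0, "ax": 0, "ay": 0, "az": -0.94},
  {"tx": 0.63, "ty": -0.52, "tz": 0, "ax": 0, "ay": 0, "az": -0.94},
  {"tx": 0.66, "ty": -0.48, "tz": 0, "ax": 0, "ay": 0, "az": -0.94},
  {"tx": 0.69, "ty": -0.44, "tz": 0, "ax": 0, "ay": 0, "az": -0.94},
])

```text
clock: 16.02
ee_pos: [0.4945, -0.0734, 0.1322]
ee_rot: [-3.141, 0.001, 0.422]
wrist_force: [0.9, -0.5, 0.1]
width: 0.0852
grasp_force: 0.0
```

play_rows([
  {"tx": 0.72, "ty": -0.39, "tz": 0, "ax": 0, "ay": 0, "az": -0.94},
  {"tx": 0.74, "ty": -0.34, "tz": 0, "ax": 0, "ay": 0, "az": -0.94},
  {"tx": 0.76, "ty": -0.3, "tz": 0, "ax": 0, "ay": 0, "az": -0.94},
  {"tx": 0.78, "ty": -0.25, "tz": 0, "ax": 0, "ay": 0, "az": -0.94},
  {"tx": 0.79, "ty": -0.19, "tz": 0, "ax": 0, "ay": 0, "az": -0.94},
])

```text
clock: 16.43
ee_pos: [0.5687, 0.0241, 0.132]
ee_rot: [-3.14, 0.001, 0.751]
wrist_force: [0.7, -1.0, -0.4]
width: 0.0855
grasp_force: 0.0
```

play_rows([
  {"tx": 0.8, "ty": -0.14, "tz": 0, "ax": 0, "ay": 0, "az": -0.94},
  {"tx": 0.81, "ty": -0.09, "tz": 0, "ax": 0, "ay": 0, "az": -0.94},
  {"tx": 0.82, "ty": -0.04, "tz": 0, "ax": 0, "ay": 0, "az": -0.94},
  {"tx": 0.82, "ty": 0.02, "tz": 0, "ax": 0, "ay": 0, "az": -0.94},
  {"tx": 0.81, "ty": 0.07, "tz": 0, "ax": 0, "ay": 0, "az": -0.94},
])

```text
clock: 16.85
ee_pos: [0.6426, 0.1216, 0.1317]
ee_rot: [-3.14, 0.001, 1.079]
wrist_force: [0.3, -1.4, 0.1]
width: 0.0851
grasp_force: 0.0
```

play_rows([
  {"tx": 0.81, "ty": 0.12, "tz": 0, "ax": 0, "ay": 0, "az": -0.94},
  {"tx": 0.6, "ty": 0.13, "tz": 0, "ax": 0, "ay": 0, "az": -0.94},
  {"tx": 0, "ty": 0, "tz": 0, "ax": 0, "ay": 0, "az": 0},
  {"tx": 0, "ty": 0, "tz": 0, "ax": 0, "ay": 0, "az": 0},
  {"tx": 0, "ty": 0, "tz": 0, "ax": 0, "ay": 0, "az": 0},
])

```text
clock: 17.27
ee_pos: [0.6677, 0.1543, 0.132]
ee_rot: [-3.14, 0.001, 1.205]
wrist_force: [0.0, 0.1, 0.7]
width: 0.0856
grasp_force: 0.0
```

Run:
```python
from h import *
plan(674,158,23,70)
```

```text
t17.3 at [667.7 154.3 132. ] yaw 69.1 tilt [-3.14e+00  1.00e-03] w85.6 g0.0 n 4 az/row -0.059
[0.05 0.04 0.91]
[0.05 0.04 0.91]
[0.05 0.04 0.91]
[0.05 0.04 0.91]
```

play_rows([
  {"tx": 0.1, "ty": 0.08, "tz": 0.8, "ax": 0, "ay": 0, "az": 0},
  {"tx": 0.1, "ty": 0.08, "tz": 1, "ax": 0, "ay": 0, "az": 0},
  {"tx": 0, "ty": 0, "tz": 1, "ax": 0, "ay": 0, "az": 0},
  {"tx": 0, "ty": 0, "tz": 0.7, "ax": 0, "ay": 0, "az": 0},
  {"tx": 0, "ty": 0, "tz": 0.2, "ax": 0, "ay": 0, "az": 0},
])

```text
clock: 17.68
ee_pos: [0.6722, 0.1565, 0.0177]
ee_rot: [-3.137, 0.004, 1.205]
wrist_force: [-0.1, -0.7, -0.5]
width: 0.0856
grasp_force: 0.0
```

play_rows([
  {"tx": 0, "ty": 0, "tz": 0, "ax": 0, "ay": 0, "az": 0},
  {"tx": 0, "ty": 0, "tz": 0, "ax": 0, "ay": 0, "az": 0},
  {"tx": 0, "ty": 0, "tz": 0, "ax": 0, "ay": 0, "az": 0},
])

```text
clock: 17.93
ee_pos: [0.6762, 0.159, 0.0243]
ee_rot: [3.139, -0.002, 1.206]
wrist_force: [0.7, -0.7, 0.1]
width: 0.0855
grasp_force: 0.0
```

play_rows([
  {"tx": 0, "ty": 0, "tz": 0, "ax": 0, "ay": 0, "az": 0},
  {"tx": 0, "ty": 0, "tz": 0, "ax": 0, "ay": 0, "az": 0},
  {"tx": 0, "ty": 0, "tz": 0, "ax": 0, "ay": 0, "az": 0},
  {"tx": 0, "ty": 0, "tz": 0, "ax": 0, "ay": 0, "az": 0},
  {"tx": 0, "ty": 0, "tz": 0, "ax": 0, "ay": 0, "az": 0},
], fingers=-1, squeeze=40)

```text
clock: 18.35
ee_pos: [0.6756, 0.1592, 0.0233]
ee_rot: [3.14, -0.001, 1.207]
wrist_force: [-1.4, -0.4, 5.5]
width: 0.0469
grasp_force: 41.7
```

Run:
```python
from h import *
from cell import optics
plan(483.7,156.6,125,82)
c=optics.get_image('top');s=c['pixels'][100:200,200:320,::-1];b=optics.get_image('scene')['pixels'][190:290,350:470,::-1]
cv2.imwrite('pics/f.png',np.hstack([cv2.resize(i,(400,333)) for i in(s,b)]))
```

```text
t18.4 at [675.6 159.2  23.3] yaw 69.1 tilt [ 3.14e+00 -1.00e-03] w46.9 g41.7 n 8 az/row -0.402
[-0.29 -0.74 -0.42]
[-0.27 -0.75 -0.42]
[-0.25 -0.76 -0.42]
[-0.23 -0.77 -0.42]
[-0.21 -0.77 -0.42]
[-0.19 -0.78 -0.42]
[-0.17 -0.78 -0.42]
[-0.14 -0.79 -0.42]
```

View pics/f.png

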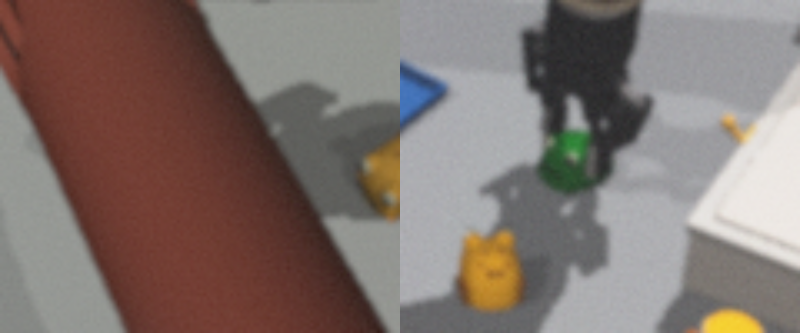

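The frog is gripped across its flanks, with the fingers on both sides at crop (572,160). Lift and check it holds.

play_rows([
  {"tx": 0, "ty": 0, "tz": -0.2, "ax": 0, "ay": 0, "az": 0},
  {"tx": 0, "ty": 0, "tz": -0.2, "ax": 0, "ay": 0, "az": 0},
  {"tx": 0, "ty": 0, "tz": 0, "ax": 0, "ay": 0, "az": 0},
])

```text
clock: 18.7
ee_pos: [0.6757, 0.1593, 0.0358]
ee_rot: [3.14, -0.001, 1.207]
wrist_force: [0.6, -0.4, 0.7]
width: 0.0467
grasp_force: 41.1
```

play_rows([
  {"tx": 0, "ty": 0, "tz": -0.6, "ax": 0, "ay": 0, "az": 0},
  {"tx": 0, "ty": 0, "tz": -1, "ax": 0, "ay": 0, "az": 0},
  {"tx": 0, "ty": 0, "tz": -0.9, "ax": 0, "ay": 0, "az": 0},
  {"tx": 0, "ty": 0, "tz": -0.4, "ax": 0, "ay": 0, "az": 0},
  {"tx": 0, "ty": 0, "tz": 0, "ax": 0, "ay": 0, "az": 0},
])

```text
clock: 19.12
ee_pos: [0.6768, 0.1597, 0.125]
ee_rot: [3.137, -0.003, 1.207]
wrist_force: [0.4, -0.3, -0.2]
width: 0.0471
grasp_force: 41.1
```

Run:
```python
from h import *
plan(483.7,156.6,122,82)
```

```text
t19.1 at [676.8 159.7 125. ] yaw 69.1 tilt [ 3.137e+00 -3.000e-03] w47.1 g41.1 n 7 az/row -0.459
[-0.34 -0.85  0.01]
[-0.31 -0.86  0.01]
[-0.29 -0.87  0.01]
[-0.26 -0.88  0.01]
[-0.23 -0.89  0.01]
[-0.2  -0.9   0.01]
[-0.17 -0.9   0.01]
```

play_rows([
  {"tx": -0.34, "ty": -0.85, "tz": 0, "ax": 0, "ay": 0, "az": -0.46},
  {"tx": -0.31, "ty": -0.86, "tz": 0, "ax": 0, "ay": 0, "az": -0.46},
  {"tx": -0.29, "ty": -0.87, "tz": 0, "ax": 0, "ay": 0, "az": -0.46},
  {"tx": -0.26, "ty": -0.88, "tz": 0, "ax": 0, "ay": 0, "az": -0.46},
  {"tx": -0.23, "ty": -0.89, "tz": 0, "ax": 0, "ay": 0, "az": -0.46},
])

```text
clock: 19.53
ee_pos: [0.5354, 0.1561, 0.1194]
ee_rot: [-3.14, 0.001, 1.369]
wrist_force: [-0.8, 0.5, 0.1]
width: 0.0467
grasp_force: 41.2
```

play_rows([
  {"tx": -0.2, "ty": -0.9, "tz": 0, "ax": 0, "ay": 0, "az": -0.46},
  {"tx": -0.15, "ty": -0.8, "tz": 0, "ax": 0, "ay": 0, "az": -0.46},
  {"tx": 0, "ty": 0, "tz": 0, "ax": 0, "ay": 0, "az": 0},
  {"tx": 0, "ty": 0, "tz": 0, "ax": 0, "ay": 0, "az": 0},
  {"tx": 0, "ty": 0, "tz": 0, "ax": 0, "ay": 0, "az": 0},
])

```text
clock: 19.95
ee_pos: [0.4857, 0.1554, 0.1206]
ee_rot: [-3.142, 0.0, 1.431]
wrist_force: [1.3, -0.1, 0.2]
width: 0.0468
grasp_force: 41.2
```

Run:
```python
from h import *
plan(483.7,156.6,28,82)
```

```text
t19.9 at [485.7 155.4 120.6] yaw 82.0 tilt [-3.142  0.   ] w46.8 g41.2 n 4 az/row -0.002
[ 0.01 -0.02  0.77]
```

play_rows([
  {"tx": 0.02, "ty": -0.06, "tz": 0.6, "ax": 0, "ay": 0, "az": 0},
  {"tx": 0, "ty": 0, "tz": 0.9, "ax": 0, "ay": 0, "az": 0},
  {"tx": 0, "ty": 0, "tz": 0.8, "ax": 0, "ay": 0, "az": 0},
  {"tx": 0, "ty": 0, "tz": 0.4, "ax": 0, "ay": 0, "az": 0},
  {"tx": 0, "ty": 0, "tz": 0.1, "ax": 0, "ay": 0, "az": 0},
])

```text
clock: 20.37
ee_pos: [0.4827, 0.1562, 0.0346]
ee_rot: [-3.137, 0.001, 1.431]
wrist_force: [-0.7, 0.5, -0.4]
width: 0.0468
grasp_force: 41.2
```

play_rows([
  {"tx": 0, "ty": 0, "tz": 0, "ax": 0, "ay": 0, "az": 0},
  {"tx": 0, "ty": 0, "tz": 0.05, "ax": 0, "ay": 0, "az": 0},
  {"tx": 0, "ty": 0, "tz": 0.05, "ax": 0, "ay": 0, "az": 0},
  {"tx": 0, "ty": 0, "tz": 0, "ax": 0, "ay": 0, "az": 0},
  {"tx": 0, "ty": 0, "tz": 0, "ax": 0, "ay": 0, "az": 0},
])

```text
clock: 20.78
ee_pos: [0.4843, 0.1568, 0.0349]
ee_rot: [3.14, -0.0, 1.431]
wrist_force: [0.3, 0.8, -0.9]
width: 0.0466
grasp_force: 41.2
```

Need 8.6 mm more.

play_rows([
  {"tx": 0, "ty": 0, "tz": 0.1, "ax": 0, "ay": 0, "az": 0},
  {"tx": 0, "ty": 0, "tz": 0.1, "ax": 0, "ay": 0, "az": 0},
  {"tx": 0, "ty": 0, "tz": 0.07, "ax": 0, "ay": 0, "az": 0},
  {"tx": 0, "ty": 0, "tz": 0.03, "ax": 0, "ay": 0, "az": 0},
  {"tx": 0, "ty": 0, "tz": 0, "ax": 0, "ay": 0, "az": 0},
])

```text
clock: 21.2
ee_pos: [0.4838, 0.1566, 0.0261]
ee_rot: [3.141, 0.001, 1.431]
wrist_force: [-6.7, -3.9, 19.1]
width: 0.0468
grasp_force: 43.1
```

play_rows([
  {"tx": 0, "ty": 0, "tz": 0, "ax": 0, "ay": 0, "az": 0},
  {"tx": 0, "ty": 0, "tz": 0, "ax": 0, "ay": 0, "az": 0},
])

```text
clock: 21.37
ee_pos: [0.4838, 0.1566, 0.0261]
ee_rot: [3.141, 0.001, 1.431]
wrist_force: [-7.5, -3.3, 16.5]
width: 0.0469
grasp_force: 43.1
```

Seated. Release, lift, and measure the screwdriver.

play_rows([
  {"tx": 0, "ty": 0, "tz": 0, "ax": 0, "ay": 0, "az": 0},
  {"tx": 0, "ty": 0, "tz": 0, "ax": 0, "ay": 0, "az": 0},
  {"tx": 0, "ty": 0, "tz": 0, "ax": 0, "ay": 0, "az": 0},
  {"tx": 0, "ty": 0, "tz": 0, "ax": 0, "ay": 0, "az": 0},
  {"tx": 0, "ty": 0, "tz": -0.3, "ax": 0, "ay": 0, "az": 0},
], fingers=0.4)

```text
clock: 21.78
ee_pos: [0.4826, 0.1562, 0.0329]
ee_rot: [-3.139, 0.001, 1.432]
wrist_force: [0.1, -0.6, -0.7]
width: 0.0598
grasp_force: 0.0
```

play_rows([
  {"tx": 0, "ty": 0, "tz": -0.8, "ax": 0, "ay": 0, "az": 0},
  {"tx": 0, "ty": 0, "tz": -1, "ax": 0, "ay": 0, "az": 0},
  {"tx": 0, "ty": 0, "tz": -1, "ax": 0, "ay": 0, "az": 0},
  {"tx": 0, "ty": 0, "tz": -0.3, "ax": 0, "ay": 0, "az": 0},
  {"tx": 0, "ty": 0, "tz": 0, "ax": 0, "ay": 0, "az": 0},
])

```text
clock: 22.2
ee_pos: [0.4855, 0.1573, 0.1304]
ee_rot: [3.137, -0.002, 1.431]
wrist_force: [0.7, 0.8, -0.6]
width: 0.0597
grasp_force: 0.0
```

Run:
```python
from h import *
import pickle
d=pickle.load(open('d0.pkl','rb'))
for n,b,z in(('scene',(325,290,362,318),.02),('top',(368,138,400,180),.02)):
    for lo,hi in(((0,60,10),(14,255,140)),((0,100,10),(14,255,110)),((0,60,10),(30,255,255))):
        k=blob(d[n],lo,hi,b);print(n,k.min(0),k.max(0),rect(d[n],k,z))
plan(670,-147,125,27)
```

```text
scene [339 299] [356 308] [ 673.3 -150.3   43.7   30.5   32.9]
scene [341 299] [355 306] [ 672.8 -147.    35.5   23.9   30.9]
scene [337 299] [356 308] [ 671.3 -151.6   48.4   30.5   32.9]
top [374 146] [389 163] [ 674.6 -144.6   39.4   25.5   28.1]
top [375 147] [386 162] [ 674.2 -144.    35.4   21.2   26.4]
top [374 146] [389 166] [ 670.1 -146.5   49.1   26.2   29.5]
t22.2 at [485.5 157.3 130.4] yaw 82.0 tilt [ 3.137e+00 -2.000e-03] w59.7 g0.0 n 14 az/row 0.982
[-0.66  0.54  0.01]
[-0.62  0.58  0.01]
[-0.58  0.62  0.01]
[-0.53  0.66  0.01]
[-0.49  0.69  0.01]
[-0.44  0.73  0.01]
[-0.39  0.75  0.01]
[-0.33  0.78  0.01]
[-0.28  0.8   0.01]
[-0.23  0.82  0.01]
[-0.17  0.83  0.01]
[-0.11  0.84  0.01]
[-0.05  0.85  0.01]
[0.   0.85 0.01]
```

play_rows([
  {"tx": -0.66, "ty": 0.54, "tz": 0, "ax": 0, "ay": 0, "az": 0.96},
  {"tx": -0.62, "ty": 0.58, "tz": 0, "ax": 0, "ay": 0, "az": 0.96},
  {"tx": -0.58, "ty": 0.62, "tz": 0, "ax": 0, "ay": 0, "az": 0.96},
  {"tx": -0.53, "ty": 0.66, "tz": 0, "ax": 0, "ay": 0, "az": 0.96},
  {"tx": -0.49, "ty": 0.69, "tz": 0, "ax": 0, "ay": 0, "az": 0.96},
])

```text
clock: 22.62
ee_pos: [0.5499, 0.0467, 0.1261]
ee_rot: [-3.14, 0.001, 1.093]
wrist_force: [-0.2, -0.0, -0.4]
width: 0.0598
grasp_force: 0.0
```

play_rows([
  {"tx": -0.44, "ty": 0.73, "tz": 0, "ax": 0, "ay": 0, "az": 0.96},
  {"tx": -0.39, "ty": 0.75, "tz": 0, "ax": 0, "ay": 0, "az": 0.96},
  {"tx": -0.33, "ty": 0.78, "tz": 0, "ax": 0, "ay": 0, "az": 0.96},
  {"tx": -0.28, "ty": 0.8, "tz": 0, "ax": 0, "ay": 0, "az": 0.96},
  {"tx": -0.23, "ty": 0.82, "tz": 0, "ax": 0, "ay": 0, "az": 0.96},
])

```text
clock: 23.03
ee_pos: [0.617, -0.0614, 0.1258]
ee_rot: [-3.14, 0.001, 0.758]
wrist_force: [-0.0, 0.1, -0.3]
width: 0.0599
grasp_force: 0.0
```

play_rows([
  {"tx": -0.17, "ty": 0.83, "tz": 0, "ax": 0, "ay": 0, "az": 0.96},
  {"tx": -0.11, "ty": 0.84, "tz": 0, "ax": 0, "ay": 0, "az": 0.96},
  {"tx": -0.05, "ty": 0.85, "tz": 0, "ax": 0, "ay": 0, "az": 0.96},
  {"tx": 0, "ty": 0.7, "tz": 0, "ax": 0, "ay": 0, "az": 0.96},
  {"tx": 0, "ty": 0, "tz": 0, "ax": 0, "ay": 0, "az": 0},
])

```text
clock: 23.45
ee_pos: [0.6695, -0.1479, 0.1252]
ee_rot: [3.141, 0.002, 0.484]
wrist_force: [-1.1, -0.9, 0.2]
width: 0.0599
grasp_force: 0.0
```

play_rows([
  {"tx": 0, "ty": 0, "tz": 0, "ax": 0, "ay": 0, "az": 0},
  {"tx": 0, "ty": 0, "tz": 0, "ax": 0, "ay": 0, "az": 0},
])

```text
clock: 23.62
ee_pos: [0.6685, -0.1415, 0.126]
ee_rot: [-3.14, 0.001, 0.495]
wrist_force: [-0.2, -0.0, -0.9]
width: 0.06
grasp_force: 0.0
```

Run:
```python
from h import *
plan(671,-147.5,17,29)
```

```text
t23.6 at [ 668.5 -141.5  126. ] yaw 28.4 tilt [-3.14e+00  1.00e-03] w60.0 g0.0 n 4 az/row -0.04
[-0.01  0.05  0.91]
[-0.01  0.05  0.91]
[-0.01  0.05  0.91]
[-0.01  0.05  0.91]
```

play_rows([
  {"tx": -0.02, "ty": 0.1, "tz": 0.8, "ax": 0, "ay": 0, "az": 0},
  {"tx": -0.02, "ty": 0.1, "tz": 1, "ax": 0, "ay": 0, "az": 0},
  {"tx": 0, "ty": 0, "tz": 1, "ax": 0, "ay": 0, "az": 0},
  {"tx": 0, "ty": 0, "tz": 0.6, "ax": 0, "ay": 0, "az": 0},
  {"tx": 0, "ty": 0, "tz": 0.2, "ax": 0, "ay": 0, "az": 0},
])

```text
clock: 24.03
ee_pos: [0.6682, -0.1464, 0.0152]
ee_rot: [-3.137, 0.004, 0.496]
wrist_force: [-1.0, 0.1, 0.1]
width: 0.0597
grasp_force: 0.0
```

play_rows([
  {"tx": 0, "ty": 0, "tz": 0.05, "ax": 0, "ay": 0, "az": 0},
  {"tx": 0, "ty": 0, "tz": 0.05, "ax": 0, "ay": 0, "az": 0},
  {"tx": 0, "ty": 0, "tz": 0, "ax": 0, "ay": 0, "az": 0},
  {"tx": 0, "ty": 0, "tz": 0, "ax": 0, "ay": 0, "az": 0},
])

```text
clock: 24.37
ee_pos: [0.672, -0.1483, 0.0179]
ee_rot: [3.14, -0.002, 0.493]
wrist_force: [0.7, -0.6, 1.2]
width: 0.0598
grasp_force: 0.0
```

play_rows([
  {"tx": 0, "ty": 0, "tz": 0, "ax": 0, "ay": 0, "az": 0},
  {"tx": 0, "ty": 0, "tz": 0, "ax": 0, "ay": 0, "az": 0},
  {"tx": 0, "ty": 0, "tz": 0, "ax": 0, "ay": 0, "az": 0},
  {"tx": 0, "ty": 0, "tz": 0, "ax": 0, "ay": 0, "az": 0},
  {"tx": 0, "ty": 0, "tz": 0, "ax": 0, "ay": 0, "az": 0},
], fingers=-1, squeeze=40)

```text
clock: 24.78
ee_pos: [0.6715, -0.1485, 0.017]
ee_rot: [3.141, -0.001, 0.493]
wrist_force: [-1.9, 0.0, 6.1]
width: 0.027
grasp_force: 40.0
```

play_rows([
  {"tx": 0, "ty": 0, "tz": -0.2, "ax": 0, "ay": 0, "az": 0},
  {"tx": 0, "ty": 0, "tz": -0.2, "ax": 0, "ay": 0, "az": 0},
  {"tx": 0, "ty": 0, "tz": -0.2, "ax": 0, "ay": 0, "az": 0},
  {"tx": 0, "ty": 0, "tz": 0, "ax": 0, "ay": 0, "az": 0},
])

```text
clock: 25.12
ee_pos: [0.6718, -0.1485, 0.0359]
ee_rot: [3.14, -0.002, 0.493]
wrist_force: [0.3, 0.0, 0.8]
width: 0.0267
grasp_force: 39.4
```

Run:
```python
from h import *
from cell import optics
plan(432.8,-84.1,125,81.2)
c=optics.get_image('scene');cv2.imwrite('pics/g.png',cv2.resize(c['pixels'][250:340,290:400,::-1],None,fx=5,fy=5))
```

```text
t25.1 at [ 671.8 -148.5   35.9] yaw 28.3 tilt [ 3.14e+00 -2.00e-03] w26.7 g39.4 n 14 az/row -0.945
[-0.43 -0.4  -0.21]
[-0.4  -0.43 -0.21]
[-0.37 -0.46 -0.21]
[-0.34 -0.48 -0.21]
[-0.31 -0.5  -0.21]
[-0.27 -0.52 -0.21]
[-0.24 -0.54 -0.21]
[-0.2  -0.55 -0.21]
[-0.17 -0.57 -0.21]
[-0.13 -0.58 -0.21]
[-0.09 -0.58 -0.21]
[-0.05 -0.59 -0.21]
[-0.01 -0.59 -0.21]
[ 0.03 -0.59 -0.21]
```

View pics/g.png

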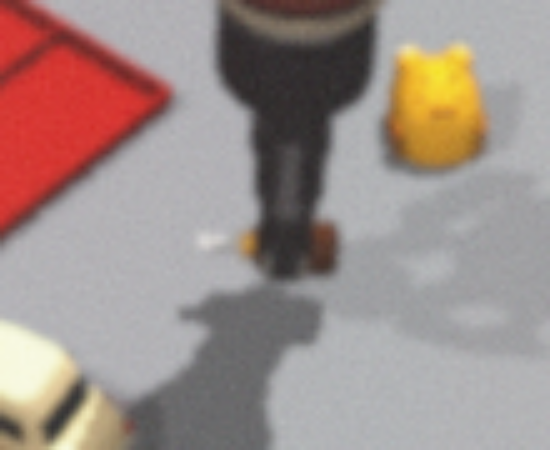

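The screwdriver is held level, blade at crop (210,240). Carrying it to the red tray.

play_rows([
  {"tx": 0, "ty": 0, "tz": -0.8, "ax": 0, "ay": 0, "az": 0},
  {"tx": 0, "ty": 0, "tz": -0.8, "ax": 0, "ay": 0, "az": 0},
  {"tx": -0.43, "ty": -0.4, "tz": -0.4, "ax": 0, "ay": 0, "az": -0.95},
  {"tx": -0.4, "ty": -0.43, "tz": -0.4, "ax": 0, "ay": 0, "az": -0.95},
  {"tx": -0.37, "ty": -0.46, "tz": -0.2, "ax": 0, "ay": 0, "az": -0.95},
])

```text
clock: 25.58
ee_pos: [0.6199, -0.1345, 0.1136]
ee_rot: [3.14, -0.001, 0.695]
wrist_force: [-0.1, -1.5, -0.0]
width: 0.0265
grasp_force: 39.5
```

play_rows([
  {"tx": -0.34, "ty": -0.48, "tz": 0, "ax": 0, "ay": 0, "az": -0.95},
  {"tx": -0.31, "ty": -0.5, "tz": 0, "ax": 0, "ay": 0, "az": -0.95},
  {"tx": -0.27, "ty": -0.52, "tz": 0, "ax": 0, "ay": 0, "az": -0.95},
  {"tx": -0.24, "ty": -0.54, "tz": 0, "ax": 0, "ay": 0, "az": -0.95},
  {"tx": -0.2, "ty": -0.55, "tz": 0, "ax": 0, "ay": 0, "az": -0.95},
])

```text
clock: 26.0
ee_pos: [0.5336, -0.1116, 0.1119]
ee_rot: [-3.141, 0.0, 1.027]
wrist_force: [0.7, -0.1, -0.4]
width: 0.0267
grasp_force: 39.5
```

play_rows([
  {"tx": -0.17, "ty": -0.57, "tz": 0, "ax": 0, "ay": 0, "az": -0.95},
  {"tx": -0.13, "ty": -0.58, "tz": 0, "ax": 0, "ay": 0, "az": -0.95},
  {"tx": -0.09, "ty": -0.58, "tz": 0, "ax": 0, "ay": 0, "az": -0.95},
  {"tx": -0.05, "ty": -0.59, "tz": 0, "ax": 0, "ay": 0, "az": -0.95},
  {"tx": -0.01, "ty": -0.59, "tz": 0, "ax": 0, "ay": 0, "az": -0.95},
])

```text
clock: 26.42
ee_pos: [0.4479, -0.0887, 0.112]
ee_rot: [-3.142, 0.0, 1.359]
wrist_force: [0.1, 0.0, -1.0]
width: 0.0269
grasp_force: 39.5
```

play_rows([
  {"tx": 0.03, "ty": -0.5, "tz": 0, "ax": 0, "ay": 0, "az": -0.9},
  {"tx": 0, "ty": 0, "tz": 0, "ax": 0, "ay": 0, "az": 0},
  {"tx": 0, "ty": 0, "tz": 0, "ax": 0, "ay": 0, "az": 0},
  {"tx": 0, "ty": 0, "tz": 0, "ax": 0, "ay": 0, "az": 0},
])

```text
clock: 26.75
ee_pos: [0.4352, -0.0851, 0.1124]
ee_rot: [3.141, 0.0, 1.417]
wrist_force: [0.2, 0.2, -0.6]
width: 0.0263
grasp_force: 39.5
```

Run:
```python
from h import *
plan(432.5,-86,24,81.2)
```

```text
t26.8 at [435.2 -85.1 112.4] yaw 81.2 tilt [3.141 0.   ] w26.3 g39.5 n 3 az/row -0.003
[-0.01 -0.03  0.98]
```

play_rows([
  {"tx": -0.03, "ty": -0.09, "tz": 0.6, "ax": 0, "ay": 0, "az": 0},
  {"tx": 0, "ty": 0, "tz": 0.9, "ax": 0, "ay": 0, "az": 0},
  {"tx": 0, "ty": 0, "tz": 0.7, "ax": 0, "ay": 0, "az": 0},
  {"tx": 0, "ty": 0, "tz": 0.4, "ax": 0, "ay": 0, "az": 0},
  {"tx": 0, "ty": 0, "tz": 0.15, "ax": 0, "ay": 0, "az": 0},
])

```text
clock: 27.17
ee_pos: [0.4311, -0.085, 0.0276]
ee_rot: [-3.139, -0.001, 1.417]
wrist_force: [-0.3, -0.3, -0.7]
width: 0.027
grasp_force: 39.5
```

play_rows([
  {"tx": 0, "ty": 0, "tz": 0, "ax": 0, "ay": 0, "az": 0},
  {"tx": 0, "ty": 0, "tz": 0.05, "ax": 0, "ay": 0, "az": 0},
  {"tx": 0, "ty": 0, "tz": 0.05, "ax": 0, "ay": 0, "az": 0},
  {"tx": 0, "ty": 0, "tz": 0, "ax": 0, "ay": 0, "az": 0},
  {"tx": 0, "ty": 0, "tz": 0, "ax": 0, "ay": 0, "az": 0},
])

```text
clock: 27.58
ee_pos: [0.4322, -0.0854, 0.0272]
ee_rot: [3.14, 0.0, 1.418]
wrist_force: [0.6, -0.4, -0.2]
width: 0.0267
grasp_force: 39.5
```

play_rows([
  {"tx": 0, "ty": 0, "tz": 0.1, "ax": 0, "ay": 0, "az": 0},
  {"tx": 0, "ty": 0, "tz": 0.08, "ax": 0, "ay": 0, "az": 0},
  {"tx": 0, "ty": 0, "tz": 0.05, "ax": 0, "ay": 0, "az": 0},
  {"tx": 0, "ty": 0, "tz": 0.02, "ax": 0, "ay": 0, "az": 0},
  {"tx": 0, "ty": 0, "tz": 0, "ax": 0, "ay": 0, "az": 0},
])

```text
clock: 28.0
ee_pos: [0.4317, -0.0854, 0.0198]
ee_rot: [-3.141, 0.001, 1.418]
wrist_force: [-5.3, 1.7, 14.4]
width: 0.0269
grasp_force: 41.3
```

play_rows([
  {"tx": 0, "ty": 0, "tz": 0, "ax": 0, "ay": 0, "az": 0},
  {"tx": 0, "ty": 0, "tz": 0, "ax": 0, "ay": 0, "az": 0},
])

```text
clock: 28.17
ee_pos: [0.4317, -0.0854, 0.0198]
ee_rot: [-3.141, 0.001, 1.418]
wrist_force: [-5.5, 0.4, 14.6]
width: 0.0267
grasp_force: 41.3
```

play_rows([
  {"tx": 0, "ty": 0, "tz": 0, "ax": 0, "ay": 0, "az": 0},
  {"tx": 0, "ty": 0, "tz": 0, "ax": 0, "ay": 0, "az": 0},
  {"tx": 0, "ty": 0, "tz": 0, "ax": 0, "ay": 0, "az": 0},
  {"tx": 0, "ty": 0, "tz": -0.1, "ax": 0, "ay": 0, "az": 0},
  {"tx": 0, "ty": 0, "tz": -0.4, "ax": 0, "ay": 0, "az": 0},
], fingers=-0.22)

```text
clock: 28.58
ee_pos: [0.4304, -0.085, 0.033]
ee_rot: [-3.139, -0.001, 1.418]
wrist_force: [-0.3, 0.2, 0.6]
width: 0.0329
grasp_force: 0.0
```

play_rows([
  {"tx": 0, "ty": 0, "tz": -0.8, "ax": 0, "ay": 0, "az": 0},
  {"tx": 0, "ty": 0, "tz": -1, "ax": 0, "ay": 0, "az": 0},
  {"tx": 0, "ty": 0, "tz": -1, "ax": 0, "ay": 0, "az": 0},
  {"tx": 0, "ty": 0, "tz": -0.6, "ax": 0, "ay": 0, "az": 0},
  {"tx": 0, "ty": 0, "tz": 0, "ax": 0, "ay": 0, "az": 0},
])

```text
clock: 29.0
ee_pos: [0.434, -0.0856, 0.1402]
ee_rot: [3.135, 0.001, 1.418]
wrist_force: [0.0, 0.5, 0.2]
width: 0.033
grasp_force: 0.0
```

Run:
```python
from h import *
plan(602,-297.5,140,2.5)
```

```text
t29.0 at [434.  -85.6 140.2] yaw 81.3 tilt [3.135e+00 1.000e-03] w33.0 g0.0 n 20 az/row 0.984
[-0.31  0.33  0.  ]
[-0.28  0.35  0.  ]
[-0.26  0.37  0.  ]
[-0.23  0.39  0.  ]
[-0.21  0.4   0.  ]
[-0.18  0.41  0.  ]
[-0.15  0.43  0.  ]
[-0.12  0.43  0.  ]
[-0.09  0.44  0.  ]
[-0.06  0.45  0.  ]
[-0.03  0.45  0.  ]
[0.   0.45 0.  ]
[0.03 0.45 0.  ]
[0.07 0.45 0.  ]
[0.1  0.44 0.  ]
[0.13 0.43 0.  ]
[0.16 0.42 0.  ]
[0.18 0.41 0.  ]
[0.21 0.4  0.  ]
[0.24 0.38 0.  ]
```

play_rows([
  {"tx": -0.31, "ty": 0.33, "tz": 0, "ax": 0, "ay": 0, "az": 0.98},
  {"tx": -0.28, "ty": 0.35, "tz": 0, "ax": 0, "ay": 0, "az": 0.98},
  {"tx": -0.26, "ty": 0.37, "tz": 0, "ax": 0, "ay": 0, "az": 0.98},
  {"tx": -0.23, "ty": 0.39, "tz": 0, "ax": 0, "ay": 0, "az": 0.98},
  {"tx": -0.21, "ty": 0.4, "tz": 0, "ax": 0, "ay": 0, "az": 0.98},
], fingers=1)

```text
clock: 29.42
ee_pos: [0.4737, -0.1388, 0.1354]
ee_rot: [-3.141, 0.0, 1.073]
wrist_force: [-0.2, -0.5, 0.2]
width: 0.0856
grasp_force: 0.0
```

play_rows([
  {"tx": -0.18, "ty": 0.41, "tz": 0, "ax": 0, "ay": 0, "az": 0.98},
  {"tx": -0.15, "ty": 0.43, "tz": 0, "ax": 0, "ay": 0, "az": 0.98},
  {"tx": -0.12, "ty": 0.43, "tz": 0, "ax": 0, "ay": 0, "az": 0.98},
  {"tx": -0.09, "ty": 0.44, "tz": 0, "ax": 0, "ay": 0, "az": 0.98},
  {"tx": -0.06, "ty": 0.45, "tz": 0, "ax": 0, "ay": 0, "az": 0.98},
])

```text
clock: 29.83
ee_pos: [0.5156, -0.1918, 0.1352]
ee_rot: [-3.14, 0.0, 0.731]
wrist_force: [0.2, 0.2, 0.3]
width: 0.0856
grasp_force: 0.0
```

play_rows([
  {"tx": -0.03, "ty": 0.45, "tz": 0, "ax": 0, "ay": 0, "az": 0.98},
  {"tx": 0, "ty": 0.45, "tz": 0, "ax": 0, "ay": 0, "az": 0.98},
  {"tx": 0.03, "ty": 0.45, "tz": 0, "ax": 0, "ay": 0, "az": 0.98},
  {"tx": 0.07, "ty": 0.45, "tz": 0, "ax": 0, "ay": 0, "az": 0.98},
  {"tx": 0.1, "ty": 0.44, "tz": 0, "ax": 0, "ay": 0, "az": 0.98},
])

```text
clock: 30.25
ee_pos: [0.5578, -0.2448, 0.1351]
ee_rot: [-3.141, 0.001, 0.389]
wrist_force: [-0.3, 0.1, 0.1]
width: 0.0853
grasp_force: 0.0
```

play_rows([
  {"tx": 0.13, "ty": 0.43, "tz": 0, "ax": 0, "ay": 0, "az": 0.98},
  {"tx": 0.16, "ty": 0.42, "tz": 0, "ax": 0, "ay": 0, "az": 0.98},
  {"tx": 0.18, "ty": 0.41, "tz": 0, "ax": 0, "ay": 0, "az": 0.98},
  {"tx": 0.21, "ty": 0.4, "tz": 0, "ax": 0, "ay": 0, "az": 0.98},
  {"tx": 0.24, "ty": 0.38, "tz": 0, "ax": 0, "ay": 0, "az": 0.98},
])

```text
clock: 30.67
ee_pos: [0.6001, -0.2973, 0.1349]
ee_rot: [-3.141, 0.001, 0.047]
wrist_force: [0.0, -0.4, -0.3]
width: 0.0856
grasp_force: 0.0
```

play_rows([
  {"tx": 0, "ty": 0, "tz": 0, "ax": 0, "ay": 0, "az": 0},
  {"tx": 0, "ty": 0, "tz": 0, "ax": 0, "ay": 0, "az": 0},
  {"tx": 0, "ty": 0, "tz": 0, "ax": 0, "ay": 0, "az": 0},
])

```text
clock: 30.92
ee_pos: [0.5997, -0.296, 0.1354]
ee_rot: [-3.141, 0.001, 0.052]
wrist_force: [-0.3, 0.0, -0.7]
width: 0.0852
grasp_force: 0.0
```

Run:
```python
from h import *
plan(602,-297.5,41,2.5)
```

```text
t30.9 at [ 599.7 -296.   135.4] yaw 3.0 tilt [-3.141e+00  1.000e-03] w85.2 g0.0 n 4 az/row 0.031
[0.02 0.01 0.79]
[0.02 0.01 0.79]
[0.02 0.01 0.79]
[0.02 0.01 0.79]
```

play_rows([
  {"tx": 0.05, "ty": 0.04, "tz": 0.7, "ax": 0, "ay": 0, "az": 0},
  {"tx": 0.03, "ty": 0, "tz": 1, "ax": 0, "ay": 0, "az": 0},
  {"tx": 0, "ty": 0, "tz": 0.9, "ax": 0, "ay": 0, "az": 0},
  {"tx": 0, "ty": 0, "tz": 0.5, "ax": 0, "ay": 0, "az": 0},
  {"tx": 0, "ty": 0, "tz": 0.15, "ax": 0, "ay": 0, "az": 0},
])

```text
clock: 31.33
ee_pos: [0.6003, -0.2962, 0.0352]
ee_rot: [-3.139, 0.005, 0.052]
wrist_force: [-0.6, 0.3, -0.7]
width: 0.0852
grasp_force: 0.0
```

play_rows([
  {"tx": 0, "ty": 0, "tz": 0, "ax": 0, "ay": 0, "az": 0},
  {"tx": 0, "ty": 0, "tz": 0, "ax": 0, "ay": 0, "az": 0},
  {"tx": 0, "ty": 0, "tz": 0, "ax": 0, "ay": 0, "az": 0},
])

```text
clock: 31.58
ee_pos: [0.6036, -0.2982, 0.0405]
ee_rot: [3.141, -0.002, 0.05]
wrist_force: [-0.1, -0.1, 0.1]
width: 0.0852
grasp_force: 0.0
```

Run:
```python
from h import *
plan(602,-297.5,38,2.5)
```

```text
t31.6 at [ 603.6 -298.2   40.5] yaw 2.9 tilt [ 3.141e+00 -2.000e-03] w85.2 g0.0 n 1 az/row 0.097
[-0.05 -0.03  0.08]
```

play_rows([
  {"tx": -0.05, "ty": 0, "tz": 0.06, "ax": 0, "ay": 0, "az": 0},
  {"tx": 0, "ty": 0, "tz": 0, "ax": 0, "ay": 0, "az": 0},
])

```text
clock: 31.75
ee_pos: [0.6013, -0.2983, 0.0377]
ee_rot: [3.141, -0.001, 0.05]
wrist_force: [0.4, -0.6, 0.2]
width: 0.0855
grasp_force: 0.0
```

play_rows([
  {"tx": 0, "ty": 0, "tz": 0, "ax": 0, "ay": 0, "az": 0},
  {"tx": 0, "ty": 0, "tz": 0, "ax": 0, "ay": 0, "az": 0},
  {"tx": 0, "ty": 0, "tz": 0, "ax": 0, "ay": 0, "az": 0},
  {"tx": 0, "ty": 0, "tz": 0, "ax": 0, "ay": 0, "az": 0},
  {"tx": 0, "ty": 0, "tz": 0, "ax": 0, "ay": 0, "az": 0},
], fingers=-1, squeeze=60)

```text
clock: 32.17
ee_pos: [0.6014, -0.2982, 0.0372]
ee_rot: [3.141, -0.001, 0.05]
wrist_force: [-0.9, 0.5, 2.6]
width: 0.0449
grasp_force: 62.9
```

play_rows([
  {"tx": 0, "ty": 0, "tz": -0.2, "ax": 0, "ay": 0, "az": 0},
  {"tx": 0, "ty": 0, "tz": -0.2, "ax": 0, "ay": 0, "az": 0},
  {"tx": 0, "ty": 0, "tz": -0.1, "ax": 0, "ay": 0, "az": 0},
  {"tx": 0, "ty": 0, "tz": 0, "ax": 0, "ay": 0, "az": 0},
])

```text
clock: 32.5
ee_pos: [0.6017, -0.2983, 0.053]
ee_rot: [3.141, -0.001, 0.05]
wrist_force: [-0.2, -0.0, -0.4]
width: 0.0451
grasp_force: 62.2
```

Run:
```python
from h import *
from cell import optics
plan(499.2,-132.3,140,81.2)
c=optics.get_image('scene');cv2.imwrite('pics/i.png',cv2.resize(c['pixels'][230:380,200:380,::-1],None,fx=4,fy=4))
```

```text
t32.5 at [ 601.7 -298.3   53. ] yaw 2.9 tilt [ 3.141e+00 -1.000e-03] w45.1 g62.2 n 20 az/row -0.979
[-0.16 -0.28 -0.14]
[-0.14 -0.29 -0.14]
[-0.12 -0.3  -0.14]
[-0.1  -0.31 -0.14]
[-0.07 -0.32 -0.14]
[-0.05 -0.32 -0.14]
[-0.03 -0.32 -0.14]
[-0.01 -0.33 -0.14]
[ 0.01 -0.32 -0.14]
[ 0.04 -0.32 -0.14]
[ 0.06 -0.32 -0.14]
[ 0.08 -0.32 -0.14]
[ 0.1  -0.31 -0.14]
[ 0.12 -0.3  -0.14]
[ 0.14 -0.29 -0.14]
[ 0.16 -0.28 -0.14]
[ 0.18 -0.27 -0.14]
[ 0.2  -0.26 -0.14]
[ 0.22 -0.24 -0.14]
[ 0.23 -0.23 -0.14]
```

View pics/i.png

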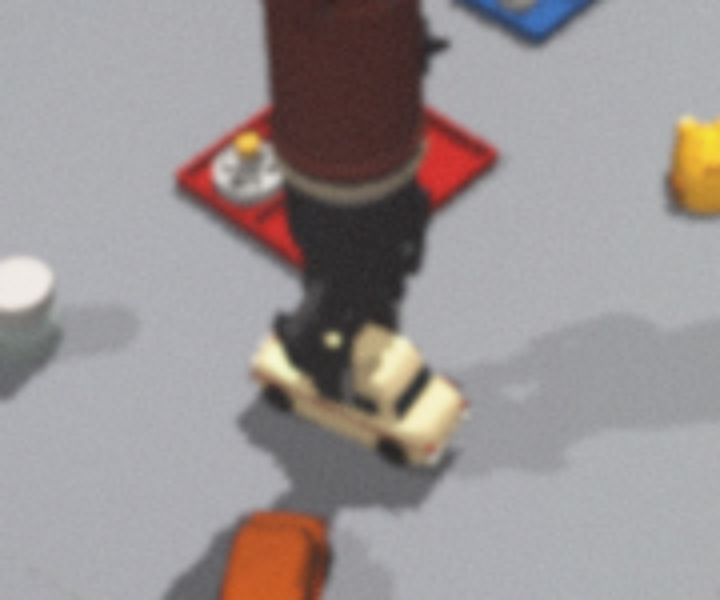

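The sedan is lifted level; the pads are on the cabin at crop (335,370), front half, and the tail is to the right. The flywheel stands in its bay. Carrying it over.

play_rows([
  {"tx": 0, "ty": 0, "tz": -0.5, "ax": 0, "ay": 0, "az": 0},
  {"tx": -0.16, "ty": -0.28, "tz": -0.7, "ax": 0, "ay": 0, "az": -0.98},
  {"tx": -0.14, "ty": -0.29, "tz": -0.7, "ax": 0, "ay": 0, "az": -0.98},
  {"tx": -0.12, "ty": -0.3, "tz": -0.6, "ax": 0, "ay": 0, "az": -0.98},
  {"tx": -0.1, "ty": -0.31, "tz": -0.3, "ax": 0, "ay": 0, "az": -0.98},
])

```text
clock: 32.97
ee_pos: [0.5808, -0.2653, 0.1382]
ee_rot: [3.14, -0.002, 0.327]
wrist_force: [0.2, 0.3, -0.1]
width: 0.0451
grasp_force: 62.2
```

play_rows([
  {"tx": -0.07, "ty": -0.32, "tz": 0, "ax": 0, "ay": 0, "az": -0.98},
  {"tx": -0.05, "ty": -0.32, "tz": 0, "ax": 0, "ay": 0, "az": -0.98},
  {"tx": -0.03, "ty": -0.32, "tz": 0, "ax": 0, "ay": 0, "az": -0.98},
  {"tx": -0.01, "ty": -0.33, "tz": 0, "ax": 0, "ay": 0, "az": -0.98},
  {"tx": 0.01, "ty": -0.32, "tz": 0, "ax": 0, "ay": 0, "az": -0.98},
])

```text
clock: 33.38
ee_pos: [0.5542, -0.2234, 0.1356]
ee_rot: [-3.141, 0.0, 0.669]
wrist_force: [-0.1, -0.1, -1.2]
width: 0.0453
grasp_force: 62.2
```

play_rows([
  {"tx": 0.04, "ty": -0.32, "tz": 0, "ax": 0, "ay": 0, "az": -0.98},
  {"tx": 0.06, "ty": -0.32, "tz": 0, "ax": 0, "ay": 0, "az": -0.98},
  {"tx": 0.08, "ty": -0.32, "tz": 0, "ax": 0, "ay": 0, "az": -0.98},
  {"tx": 0.1, "ty": -0.31, "tz": 0, "ax": 0, "ay": 0, "az": -0.98},
  {"tx": 0.12, "ty": -0.3, "tz": 0, "ax": 0, "ay": 0, "az": -0.98},
])

```text
clock: 33.8
ee_pos: [0.5285, -0.1819, 0.1356]
ee_rot: [-3.141, 0.0, 1.011]
wrist_force: [-0.6, 0.6, -1.0]
width: 0.0444
grasp_force: 62.2
```

play_rows([
  {"tx": 0.14, "ty": -0.29, "tz": 0, "ax": 0, "ay": 0, "az": -0.98},
  {"tx": 0.16, "ty": -0.28, "tz": 0, "ax": 0, "ay": 0, "az": -0.98},
  {"tx": 0.18, "ty": -0.27, "tz": 0, "ax": 0, "ay": 0, "az": -0.98},
  {"tx": 0.2, "ty": -0.26, "tz": 0, "ax": 0, "ay": 0, "az": -0.98},
  {"tx": 0.22, "ty": -0.24, "tz": 0, "ax": 0, "ay": 0, "az": -0.98},
])

```text
clock: 34.22
ee_pos: [0.5029, -0.1406, 0.1357]
ee_rot: [-3.141, 0.0, 1.353]
wrist_force: [-0.5, 1.1, -1.6]
width: 0.0448
grasp_force: 62.2
```

play_rows([
  {"tx": 0.23, "ty": -0.23, "tz": 0, "ax": 0, "ay": 0, "az": -0.98},
  {"tx": 0, "ty": 0, "tz": 0, "ax": 0, "ay": 0, "az": 0},
  {"tx": 0, "ty": 0, "tz": 0, "ax": 0, "ay": 0, "az": 0},
  {"tx": 0, "ty": 0, "tz": 0, "ax": 0, "ay": 0, "az": 0},
])

```text
clock: 34.55
ee_pos: [0.4984, -0.1334, 0.1359]
ee_rot: [3.141, 0.0, 1.416]
wrist_force: [0.3, 0.1, -0.2]
width: 0.0447
grasp_force: 62.2
```

Run:
```python
from h import *
from cell import optics
plan(499.2,-132.7,45,81.2)
c=optics.get_image('scene');cv2.imwrite('pics/j.png',cv2.resize(c['pixels'][200:330,220:350,::-1],None,fx=4,fy=4))
```

```text
t34.5 at [ 498.4 -133.4  135.9] yaw 81.1 tilt [3.141 0.   ] w44.7 g62.2 n 4 az/row -0.006
[0.01 0.01 0.76]
```

View pics/j.png

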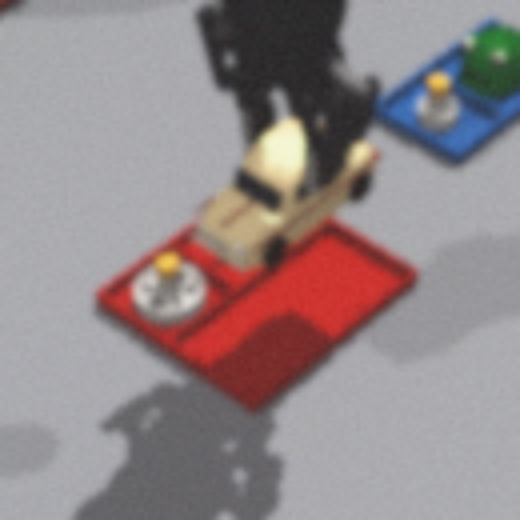

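The sedan hangs level over the tray at crop (285,200), bonnet toward the viewer; the flywheels and frog sit in their bays. Lowering.

play_rows([
  {"tx": 0.02, "ty": 0.02, "tz": 0.5, "ax": 0, "ay": 0, "az": 0},
  {"tx": 0, "ty": 0, "tz": 0.8, "ax": 0, "ay": 0, "az": 0},
  {"tx": 0, "ty": 0, "tz": 0.8, "ax": 0, "ay": 0, "az": 0},
  {"tx": 0, "ty": 0, "tz": 0.5, "ax": 0, "ay": 0, "az": 0},
  {"tx": 0, "ty": 0, "tz": 0.2, "ax": 0, "ay": 0, "az": 0},
])

```text
clock: 35.02
ee_pos: [0.4976, -0.1324, 0.0494]
ee_rot: [-3.138, -0.001, 1.416]
wrist_force: [0.2, 0.1, -0.9]
width: 0.0448
grasp_force: 62.2
```

play_rows([
  {"tx": 0, "ty": 0, "tz": 0.1, "ax": 0, "ay": 0, "az": 0},
  {"tx": 0, "ty": 0, "tz": 0, "ax": 0, "ay": 0, "az": 0},
  {"tx": 0, "ty": 0, "tz": 0, "ax": 0, "ay": 0, "az": 0},
  {"tx": 0, "ty": 0, "tz": 0, "ax": 0, "ay": 0, "az": 0},
])

```text
clock: 35.35
ee_pos: [0.4997, -0.1325, 0.0499]
ee_rot: [3.14, 0.0, 1.418]
wrist_force: [-0.3, 0.2, -0.8]
width: 0.0444
grasp_force: 62.2
```

play_rows([
  {"tx": 0, "ty": 0, "tz": 0.12, "ax": 0, "ay": 0, "az": 0},
  {"tx": 0, "ty": 0, "tz": 0.1, "ax": 0, "ay": 0, "az": 0},
  {"tx": 0, "ty": 0, "tz": 0.07, "ax": 0, "ay": 0, "az": 0},
  {"tx": 0, "ty": 0, "tz": 0.03, "ax": 0, "ay": 0, "az": 0},
  {"tx": 0, "ty": 0, "tz": 0, "ax": 0, "ay": 0, "az": 0},
])

```text
clock: 35.77
ee_pos: [0.4989, -0.1323, 0.0401]
ee_rot: [-3.141, 0.001, 1.418]
wrist_force: [-5.7, 1.7, 12.3]
width: 0.0447
grasp_force: 63.8
```

play_rows([
  {"tx": 0, "ty": 0, "tz": 0, "ax": 0, "ay": 0, "az": 0},
  {"tx": 0, "ty": 0, "tz": 0, "ax": 0, "ay": 0, "az": 0},
])

```text
clock: 35.93
ee_pos: [0.4989, -0.1323, 0.0401]
ee_rot: [3.142, 0.001, 1.418]
wrist_force: [-4.7, 1.4, 13.1]
width: 0.0449
grasp_force: 63.8
```

Floor contact at the expected height. Release, lift, and swing clear for a final check.

play_rows([
  {"tx": 0, "ty": 0, "tz": 0, "ax": 0, "ay": 0, "az": 0},
  {"tx": 0, "ty": 0, "tz": 0, "ax": 0, "ay": 0, "az": 0},
  {"tx": 0, "ty": 0, "tz": 0, "ax": 0, "ay": 0, "az": 0},
  {"tx": 0, "ty": 0, "tz": 0, "ax": 0, "ay": 0, "az": 0},
  {"tx": 0, "ty": 0, "tz": -0.3, "ax": 0, "ay": 0, "az": 0},
], fingers=0.3)

```text
clock: 36.35
ee_pos: [0.4978, -0.132, 0.047]
ee_rot: [-3.139, -0.001, 1.418]
wrist_force: [-1.1, -0.7, -0.3]
width: 0.0556
grasp_force: 0.0
```

play_rows([
  {"tx": 0, "ty": 0, "tz": -0.8, "ax": 0, "ay": 0, "az": 0},
  {"tx": 0, "ty": 0, "tz": -1, "ax": 0, "ay": 0, "az": 0},
  {"tx": 0, "ty": 0, "tz": -1, "ax": 0, "ay": 0, "az": 0},
  {"tx": 0, "ty": 0, "tz": -1, "ax": 0, "ay": 0, "az": 0},
  {"tx": 0, "ty": 0, "tz": -1, "ax": 0, "ay": 0, "az": 0},
])

```text
clock: 36.77
ee_pos: [0.4987, -0.132, 0.1944]
ee_rot: [3.141, -0.0, 1.419]
wrist_force: [0.6, -0.6, 0.4]
width: 0.0552
grasp_force: 0.0
```

play_rows([
  {"tx": -1, "ty": 0, "tz": 0, "ax": 0, "ay": 0, "az": 0},
  {"tx": -1, "ty": 0, "tz": 0, "ax": 0, "ay": 0, "az": 0},
  {"tx": -1, "ty": 0, "tz": 0, "ax": 0, "ay": 0, "az": 0},
  {"tx": -1, "ty": 0, "tz": 0, "ax": 0, "ay": 0, "az": 0},
  {"tx": -1, "ty": 0, "tz": 0, "ax": 0, "ay": 0, "az": 0},
])

```text
clock: 37.18
ee_pos: [0.4758, -0.2818, 0.1931]
ee_rot: [3.141, 0.0, 1.419]
wrist_force: [-0.0, 0.5, -0.1]
width: 0.0555
grasp_force: 0.0
```

play_rows([
  {"tx": -1, "ty": 0, "tz": 0, "ax": 0, "ay": 0, "az": 0},
  {"tx": -1, "ty": 0, "tz": 0, "ax": 0, "ay": 0, "az": 0},
  {"tx": -1, "ty": 0, "tz": 0, "ax": 0, "ay": 0, "az": 0},
  {"tx": -1, "ty": 0, "tz": 0, "ax": 0, "ay": 0, "az": 0},
  {"tx": -1, "ty": 0, "tz": 0, "ax": 0, "ay": 0, "az": 0},
])

```text
clock: 37.6
ee_pos: [0.4529, -0.4301, 0.1929]
ee_rot: [3.141, 0.0, 1.418]
wrist_force: [0.9, -0.5, -0.3]
width: 0.0556
grasp_force: 0.0
```

play_rows([
  {"tx": -1, "ty": 0, "tz": 0, "ax": 0, "ay": 0, "az": 0},
  {"tx": -1, "ty": 0, "tz": 0, "ax": 0, "ay": 0, "az": 0},
  {"tx": 0, "ty": 0, "tz": 0, "ax": 0, "ay": 0, "az": 0},
  {"tx": 0, "ty": 0, "tz": 0, "ax": 0, "ay": 0, "az": 0},
])

```text
clock: 37.93
ee_pos: [0.443, -0.4897, 0.1921]
ee_rot: [-3.141, -0.0, 1.415]
wrist_force: [1.2, 0.0, 0.7]
width: 0.0555
grasp_force: 0.0
```

Run:
```python
from h import *
from cell import optics
import pickle
T=optics.get_image('top');S=optics.get_image('scene');pickle.dump({'top':T,'scene':S},open('d1.pkl','wb'))
a=cv2.resize(T['pixels'][190:300,215:435,::-1],(800,400),interpolation=cv2.INTER_CUBIC)
cv2.imwrite('pics/k.png',a)
```

```text
(no output)
```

View pics/k.png

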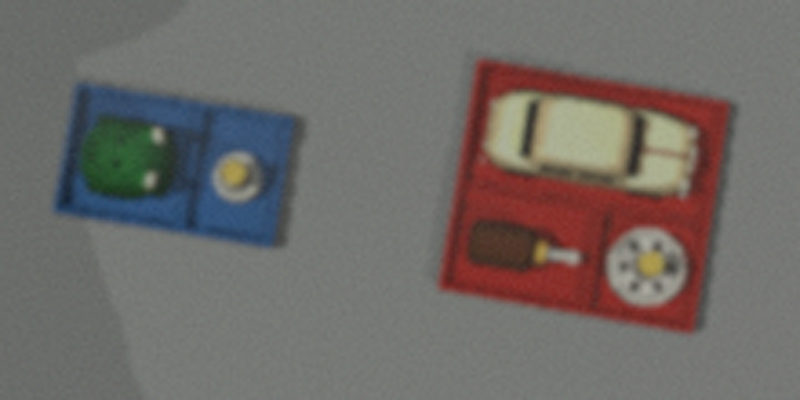

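All five parts sit flat and near-centred in their bays: frog (128,157), small flywheel (238,175), sedan (592,142), screwdriver (524,246), large flywheel (648,265). The arm is clear, so I'm handing in.

```bash
python3 -c "
from cell import manip
print(manip.job_done())"
```

```text
the job is handed in; nothing more can be done
None
```

Both kits are made up and the job was handed in at about 38 s of the 134 s limit: each of the five parts was lowered to its bay floor before release and looked centred in the last picture, and I steered clear of the yellow frog, gear and jar but did not re-measure their positions at the end.

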